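# Repack the solar boat's spares case

## Robot

A 7-joint arm with a two-finger parallel gripper is mounted at the origin on the work surface. World frame = base frame: x ahead of the robot, y to its left, z up, the work surface at z = 0. Lengths are in m, angles in rad, forces in N, time in s.
With the tool pointing down it reaches from about 0.425 to 0.925 m from the base axis. Payload 6.8 kg.
Tool frame: the origin (TCP) lies midway between the tips of the shut fingers; the grasp point (between the pads) lies 19 mm behind it (env.tcp_to_grasp is the distance from the TCP to the grasp point, in m); z points along the fingers, y is the direction in which the jaws open and shut (so a half turn about z gives the same grasp; the last joint's range is limited). The gripper opens to 88 mm and grips with 3 to 60 N. Pads are 20 mm wide; open, the fingers measure 115 mm over their backs; the gripper's body (75 mm by 178 mm) begins 61 mm behind the grasp point.
Start: joints at [-0.108, 0.477, 0.022, 1.555, -0.011, 1.109, -0.083], TCP at [0.675, 0, 0.223] pointing down, gripper open.
Joint ranges: [-2.96, 2.96], [-0.34, 2.1], [-1.41, 1.46], [0.24, 2.44], [-1.37, 4.51], [0.17, 1.92], [-2.96, 2.96]. Speed limits (rad/s): [2.39, 2.39, 3.14, 3.14, 3.14, 3.14, 3.14].

## Interface

Orientations are given as a rotation vector (axis times angle).
In Python, from workcell import env gives the robot as it stands. The module is installed in compiled form; this text tells all that it offers.
- The arm moves only by the tool drive_tool, never from a script. Its arguments are lists of equal length, an entry for each row: "dp": the shift along the tool's x, y, z in cm, a list of three; "spin": the turn about the tool's z in units of 8 degrees (1.0 is 8 degrees). In form: {"dp": [[tx, ty, tz], ...], "spin": [spin, ...]}. A call has 1 to 5 rows; each row shifts and turns the commanded pose from where the row before left it, along the tool's axes as they then stand; what a row does not reach is not made up. A row lasts 1/10 s, in which the tool goes at most 50 mm and 8.59 degrees, less where a joint would pass 70% of its speed; a pose out of reach is approached as far as the arm can. A call with a gripper value outside its range is refused whole. "hand" is the finger opening in cm, from 0 to 8.78, set as the call begins (left out, the last holds). The fingers move at their own pace and stop on an object; "grip_force" is the grip in N (left out, the last holds). Time passes only in rows, so rows that do not move let the fingers close. It gives the time, the measured TCP pose, the force and the opening at its end, in the units of the state.
- env.get_obs(): the state, without advancing time (a new reading comes with each control period).
- env.snapshot(name): name is "scene" or "side" or "wrist"; returns a dict with "frame" (480x640x3 uint8, red, green, blue), "intrinsics" (3x3 intrinsics, pixels), "distortion" ([k1, k2, p1, p2, k3] as OpenCV has them; the pictures are not rectified), "R" (3x3) and "t" (3): a world point X has camera coordinates R X + t; the wrist camera has in their place "tool_from_camera" (4x4, takes a point from camera to tool coordinates, whose origin is the TCP and whose axes are the flange's). Camera axes: x right, y down, z forward; pixel columns grow to the right and rows downward; lengths in m; the calibration is good to about 2 mm. A picture is of the moment at which its call begins: read the wrist's pose just before it. There is no depth.
- env.sign_off(): hands the job in, once; it reports no verdict.
The state is a dict: "t": time; "joint_positions": joint angles; "qvel": joint speeds; "joint_torque": joint torques, N m; "eef_pos": TCP position; "tcp_rot": TCP orientation; "wrist_force": force on the tool from outside, world axes, zero at the start; "torque": the same for the moment, N m; "width": finger opening in m.
Only numpy, scipy, OpenCV 4.12 (cv2) and the standard library are available. Lean on these libraries where they do the work, as an engineer would, in place of code of your own. Each camera call takes 0.05 s, during which the arm holds its last target.

## Task

The two converter modules stand in each other's bays in the spares case: swap them so that each stands fully down in the bay with the rim of its own colour (the black mat is free for parking one). Then lay the white divider flat on the case's corner pillars inside the walls, and last put the meter flat into the divider's yellow-framed recess. Set the parts down gently rather than letting them fall, and leave the battery pack and the jar where they are.

Things in the scene. Friction and masses are not known exactly. Their poses are not given: they have to be found in the camera images.
- case: open grey spares case, 250 x 140 x 73 mm high outside (long side along its y), fixed to the bench. Origin at the centre of its underside, z up. Floor 4 mm, walls 5 mm thick (inside 240 x 130 mm). White 20 x 20 mm pillars in the inner corners, tops 60 mm above the origin, carry the divider (its y along the case's y, either way).
- bay_blue: blue-rimmed bay fixed on the case floor, aligned with the case, its centre 55 mm from the case's middle along the case's +y or -y (which varies). Outside 96 mm (x) x 72 mm (y); rim 8 mm wide, 8 mm high, round a recess of 80 x 56 mm. Origin at the centre of its underside (4 mm above the case's origin); recess floor 3 mm above its origin.
- bay_orange: orange-rimmed bay fixed on the case floor, aligned with the case, its centre 55 mm from the case's middle along the case's +y or -y (which varies). Outside 96 mm (x) x 72 mm (y); rim 8 mm wide, 8 mm high, round a recess of 80 x 56 mm. Origin at the centre of its underside (4 mm above the case's origin); recess floor 3 mm above its origin.
- module_blue: converter module, dark finned block with blue top, 64 mm (x) x 40 mm (y) x 50 mm high, 0.15 to 0.3 kg. Origin at the centre of its underside, z up. At the start it stands in the recess of the bay of the other colour, long side along the bay's long side. Either way round will do.
- module_orange: converter module, dark finned block with orange top, 64 mm (x) x 40 mm (y) x 50 mm high, 0.15 to 0.3 kg. Origin at the centre of its underside, z up. At the start it stands in the recess of the bay of the other colour, long side along the bay's long side. Either way round will do.
- divider: white plate 118 (x) x 228 (y) x 5 mm, 0.2 kg, balanced at its middle; origin at the centre of its underside. Black bar handle in the middle, 70 mm along x, 14 mm thick in y, up to 50 mm above origin. On its +y half a yellow frame (6 mm wide, 6 mm high) round a recess 92 (x) x 54 (y) mm, centre 66 mm along +y, floor 5 mm above origin. Fits the case either way round, 6 mm spare each side.
- meter: off-white meter unit with a dark display and a red button on top, 76 mm (x) x 38 mm (y) x 40 mm high, 0.11 to 0.22 kg. Origin at the centre of its underside, z up. Stands on the bench at the start. Either way round will do.
- mat: empty black rubber mat, 90 mm (x) x 70 mm (y) x 3 mm, fixed on the bench: a free spot for parking a module. Origin at the centre of its underside.
- battery: black battery pack with a red band, 74 x 60 x 56 mm high, standing on the bench; a bystander, to be left where it is. Origin at the centre of its underside.
- jar: amber jar with a yellow cap, 52 mm across, 72 mm high; a bystander, to be left where it is. Origin at the centre of its underside.

How it is judged:
On the way, in this order (a step that is already met when the one before it is completed fails the run):
1. each module stands released in the bay of its own colour (z of module_blue in the frame of bay_blue between 0 and 0.006 m and horizontal distance between module_blue and bay_blue below 0.013 m and angle between each of module_blue, module_orange's own z axis and vertical below 0.06 rad and z of module_orange in the frame of bay_orange between 0 and 0.006 m and horizontal distance between module_orange and bay_orange below 0.013 m and contact force between the fingers and module_blue below 0.1 N and contact force between the fingers and module_orange below 0.1 N), for 0.2 s.
2. the divider lies released and flat on the pillars of the case, the modules still in their bays (z of module_blue in the frame of bay_blue between 0 and 0.006 m and horizontal distance between module_blue and bay_blue below 0.013 m and angle between each of module_blue, module_orange's own z axis and vertical below 0.06 rad and z of module_orange in the frame of bay_orange between 0 and 0.006 m and horizontal distance between module_orange and bay_orange below 0.013 m and z of divider in the frame of case between 0.056 and 0.064 m and horizontal distance between divider and case below 0.012 m and angle between divider's own z axis and vertical below 0.05 rad and angle between the y axis of divider and the y axis of case, either way round below 0.15 rad and contact force between the fingers and divider below 0.1 N), for 0.2 s.
3. after that, the meter stands released in the recess of the divider (z of divider in the frame of case between 0.056 and 0.064 m and horizontal distance between divider and case below 0.012 m and angle between divider's own z axis and vertical below 0.05 rad and angle between the y axis of divider and the y axis of case, either way round below 0.15 rad and x of meter in the frame of divider between -0.012 and 0.012 m and y of meter in the frame of divider between 0.054 and 0.078 m and z of meter in the frame of divider between 0.002 and 0.008 m and angle between meter's own z axis and vertical below 0.06 rad and contact force between the fingers and meter below 0.1 N), for 0.2 s.
At the end, for the whole second after the job is handed in: each module upright on the floor of its own colour's bay (centre within 13 mm), the divider flat on the pillars (centre within 12 mm, long side within 0.15 rad of the case's), the meter upright on the recess floor (within 12 mm of its middle along x and y); heights within 3 to 4 mm; all at rest (z of module_blue in the frame of bay_blue between 0 and 0.006 m and horizontal distance between module_blue and bay_blue below 0.013 m and angle between each of module_blue, module_orange, meter's own z axis and vertical below 0.06 rad and z of module_orange in the frame of bay_orange between 0 and 0.006 m and horizontal distance between module_orange and bay_orange below 0.013 m and z of divider in the frame of case between 0.056 and 0.064 m and horizontal distance between divider and case below 0.012 m and angle between divider's own z axis and vertical below 0.05 rad and angle between the y axis of divider and the y axis of case, either way round below 0.15 rad and x of meter in the frame of divider between -0.012 and 0.012 m and y of meter in the frame of divider between 0.054 and 0.078 m and z of meter in the frame of divider between 0.002 and 0.008 m and linear speed of each of module_blue, module_orange, divider, meter below 0.03 m/s and angular speed of each of module_blue, module_orange, divider, meter below 0.3 rad/s); the robot touches nothing.
It fails at once if the blue module is let fall (moving faster than 0.8 m/s while the fingers do not touch it) (linear speed of module_blue above 0.8 m/s and contact force between the fingers and module_blue below 0.05 N).
It fails at once if the orange module is let fall (moving faster than 0.8 m/s while the fingers do not touch it) (linear speed of module_orange above 0.8 m/s and contact force between the fingers and module_orange below 0.05 N).
It fails at once if the divider is let fall (moving faster than 0.8 m/s while the fingers do not touch it) (linear speed of divider above 0.8 m/s and contact force between the fingers and divider below 0.05 N).
It fails at once if the meter is let fall (moving faster than 0.8 m/s while the fingers do not touch it) (linear speed of meter above 0.8 m/s and contact force between the fingers and meter below 0.05 N).
It fails at once if the jar or the battery pack is moved by more than 30 mm (distance of any of jar, battery from where it was at the start of the episode above 0.03 m).
It also fails if it takes over 141 s, if anything falls off the work surface, if the arm or the gripper's body presses on something with over 40 N, if the wrist force passes 120 N, or if a joint passes its speed limit or range.

## Working session

There is one attempt and no reset: what is moved stays moved. The work goes in short steps, Python scripts to look and compute and a tool call to move; the robot and the scene stay as the last step left them, time stands still between calls to the robot, and variables do not carry over. Pictures are saved under pics/ and viewed, and the job is handed in when it is done.

Besides the shell and the picture viewer there is one more tool, called in YAML: its name, and indented under it one key for each argument. drive_tool: Moves the arm, as the interface text tells. Its arguments: {"type":"object","properties":{"dp":{"type":"array"},"spin":{"type":"array"},"hand":{"type":"number"},"grip_force":{"type":"number"}},"required":["dp","spin"]}

```bash
mkdir -p pics; python3 - <<'E'
from workcell import env
import cv2,numpy as np
print(env.get_obs())
for n in ["scene","side","wrist"]:
    s=env.snapshot(n)
    cv2.imwrite(f"pics/{n}0.png",s["frame"][:,:,::-1])
    print(n,{k:np.round(np.array(v),4).tolist() for k,v in s.items() if k!="frame"})
print(env.tcp_to_grasp)
E
```

```text
{'t': 0.0, 'joint_positions': array([-0.10810984,  0.47777283,  0.02235073,  1.5564252 , -0.01147819,
        1.10929618, -0.08309753]), 'qvel': array([-4.32812615e-04, -1.52622959e-05, -1.50779326e-03,  5.16263746e-04,
       -3.12131732e-04,  7.55992874e-04,  9.01832025e-04]), 'joint_torque': array([-1.31144458e-03, -5.82851672e+01,  1.53386436e+00, -2.72606850e+01,
       -5.43364382e-02,  1.69422745e-02,  2.21527275e-04]), 'eef_pos': array([ 6.74409495e-01, -2.12936458e-05,  2.21711318e-01]), 'tcp_rot': array([-2.22059742e+00, -2.22067324e+00,  2.13353819e-03]), 'wrist_force': array([-0.462053  , -0.31899258, -0.0367207 ]), 'torque': array([ 0.02685278, -0.00499007,  0.00285378]), 'width': 0.08779194006621738}
scene {'intrinsics': [[612.7568, 0.0, 323.9302], [0.0, 612.7568, 231.6467], [0.0, 0.0, 1.0]], 'distortion': [-0.1882, 0.0, 0.0, 0.0, 0.0], 'R': [[0.5756, 0.8177, 0.0077], [0.6861, -0.4778, -0.5485], [-0.4449, 0.321, -0.8361]], 't': [-0.3376, -0.4015, 1.486]}
side {'intrinsics': [[531.6363, 0.0, 320.0608], [0.0, 531.6363, 235.0163], [0.0, 0.0, 1.0]], 'distortion': [-0.1148, 0.0, 0.0, 0.0, 0.0], 'R': [[-0.9883, -0.1522, -0.0086], [-0.0882, 0.6171, -0.7819], [0.1244, -0.772, -0.6233]], 't': [0.5826, 0.095, 0.9085]}
wrist {'intrinsics': [[343.3658, 0.0, 319.4433], [0.0, 343.3658, 237.812], [0.0, 0.0, 1.0]], 'distortion': [-0.003, 0.0, 0.0, 0.0, 0.0], 'tool_from_camera': [[-0.0007, -0.9553, -0.2957, 0.082], [1.0, -0.001, 0.001, 0.0006], [-0.0013, -0.2957, 0.9553, -0.1611], [0.0, 0.0, 0.0, 1.0]]}
0.0187
```

View pics/scene0.png

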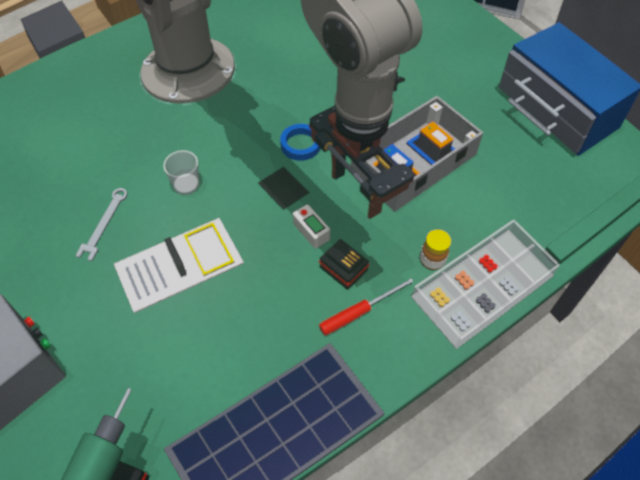

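View pics/side0.png

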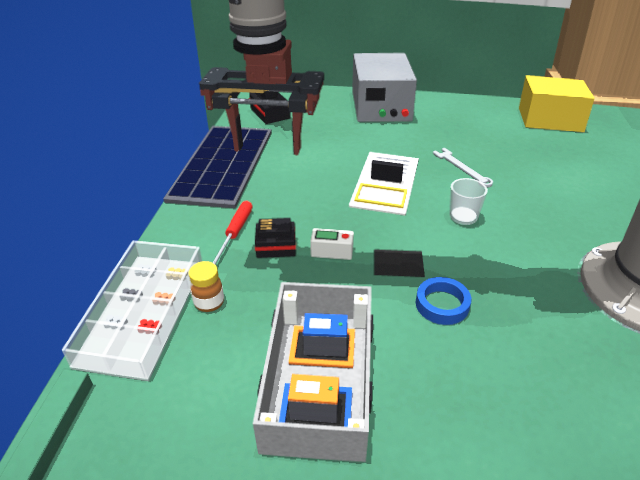

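View pics/wrist0.png

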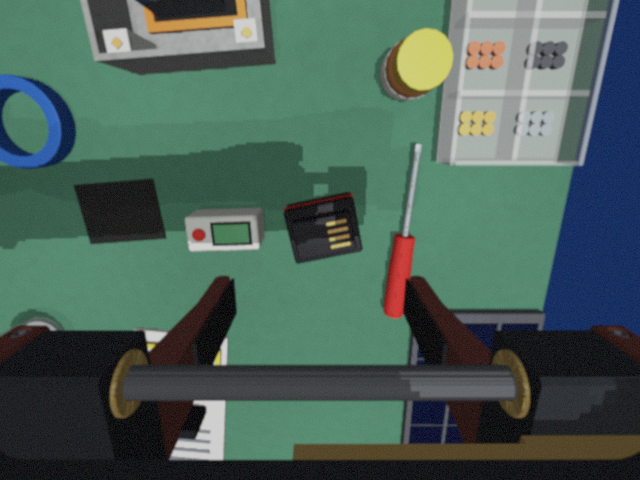

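```bash
cat > h.py <<'E'
from workcell import env
import cv2,numpy as np
from scipy.spatial.transform import Rotation as Ro
def snap(name,fn=None):
    o=env.get_obs(); s=env.snapshot(name)
    if name=="wrist":
        T=np.eye(4);T[:3,:3]=Ro.from_rotvec(o["tcp_rot"]).as_matrix();T[:3,3]=o["eef_pos"]
        C=T@s["tool_from_camera"]
    else:
        C=np.eye(4);C[:3,:3]=s["R"].T;C[:3,3]=-s["R"].T@s["t"]
    s["C"]=C
    if fn: cv2.imwrite("pics/"+fn,s["frame"][:,:,::-1])
    return s
def ray(s,px,z):
    p=cv2.undistortPoints(np.array(px,float).reshape(-1,1,2),s["intrinsics"],s["distortion"]).reshape(-1,2)
    d=np.c_[p,np.ones(len(p))]@s["C"][:3,:3].T; c=s["C"][:3,3]
    return c+d*((z-c[2])/d[:,2])[:,None]
def proj(s,X):
    R=s["C"][:3,:3].T; t=-R@s["C"][:3,3]
    return cv2.projectPoints(np.array(X,float).reshape(-1,1,3),cv2.Rodrigues(R)[0],t,s["intrinsics"],s["distortion"])[0].reshape(-1,2)
def blobs(s,lo,hi,minA=80,roi=None):
    hsv=cv2.cvtColor(s["frame"],cv2.COLOR_RGB2HSV)
    m=cv2.inRange(hsv,np.array(lo),np.array(hi))
    if roi: k=np.zeros_like(m);k[roi[1]:roi[3],roi[0]:roi[2]]=255;m&=k
    cs,_=cv2.findContours(m,cv2.RETR_EXTERNAL,cv2.CHAIN_APPROX_NONE)
    return [c for c in cs if cv2.contourArea(c)>minA]
def rectw(s,c,z):
    """contour -> world plane z -> min area rect (centre, sizes mm, long-axis angle)"""
    w=ray(s,c.reshape(-1,2)+0.0,z)[:,:2]
    (cx,cy),(a,b),_=r=cv2.minAreaRect((w*1000).astype(np.float32))
    p=cv2.boxPoints(r); e=[p[1]-p[0],p[2]-p[1]]; l=max(e,key=np.linalg.norm)
    an=np.degrees(np.arctan2(l[1],l[0]))%180
    return np.round([cx,cy,max(a,b),min(a,b),an],1)
E
python3 - <<'E'
from h import *
s=snap("side");w=snap("wrist")
print("side modules tops z.057")
for n,lo,hi in [("blue",(105,120,60),(125,255,255)),("orange",(10,150,120),(22,255,255)),("yellow",(24,120,120),(34,255,255)),("dark",(0,0,0),(180,255,45)),("white",(0,0,170),(180,50,255))]:
  for nm,q in [("s",s),("w",w)]:
    for c in blobs(q,lo,hi):
        x=cv2.boundingRect(c)
        print(n,nm,x,"z0",rectw(q,c,0),"z57",rectw(q,c,.057)[:2])
print("side corners case top z73",ray(s,[[279,285],[370,287],[259,437],[368,440]],.073))
E
```

```text
side modules tops z.057
blue s (339, 387, 13, 40) z0 [506.8 306.2  63.9  17.3  97.3] z57 [503.6 343.7]
blue s (279, 383, 11, 39) z0 [592.3 311.6  63.6   8.8  94.8] z57 [581.7 348.7]
blue s (303, 313, 45, 24) z0 [556.6 159.4  69.6  48.7   5.3] z57 [549.  209.9]
blue s (416, 277, 55, 48) z0 [366.5  75.2 113.4  90.9  85.2] z57 [375.7 133.2]
blue s (191, 132, 45, 66) z0 [ 877.2 -312.   298.2   44.1   90. ] z57 [ 841.4 -219.9]
blue s (214, 130, 53, 70) z0 [ 826.5 -321.6  316.9   44.5   90.1] z57 [ 795.2 -228.7]
blue s (169, 128, 60, 68) z0 [ 928.5 -321.5  317.5   43.9   90. ] z57 [ 888.1 -228.6]
blue s (0, 0, 209, 461) z0 [1430.1 -932.8 2837.7  869.1  125.8] z57 [1345.5 -785.9]
blue w (0, 75, 75, 94) z0 [374.7  85.5  95.4  76.8  74.6] z57 [419.5  85. ]
blue w (542, 0, 98, 337) z0 [976.7   3.6 391.2 120.  105.3] z57 [931.9  15.3]
orange s (288, 375, 51, 29) z0 [554.9 284.   70.   45.7   3.5] z57 [547.5 323.5]
orange s (289, 326, 65, 42) z0 [555.  204.1  96.7  76.4   4.2] z57 [547.6 250.7]
orange s (191, 278, 30, 21) z0 [771.7 109.5  52.   41.   31.9] z57 [745.2 164.4]
orange w (145, 7, 89,
[... 2869 characters left out ...]
91.6   38.5    7.8   85.3] z57 [ 568.4 -150.9]
white w (146, 331, 20, 11) z0 [ 465.  -168.5   24.3   15.1  172.6] z57 [ 496.3 -131.3]
white w (188, 240, 71, 11) z0 [562.  -45.4  82.4  12.4 180. ] z57 [578.9 -26.5]
white w (103, 29, 28, 25) z0 [473.7 168.   23.7  21.4   2.4] z57 [503.7 155.2]
white w (580, 0, 37, 164) z0 [961.2 126.2 154.4   2.9  90. ] z57 [918.7 119.6]
white w (450, 0, 135, 165) z0 [877.1 125.6 155.4 120.   90.1] z57 [847.1 119.1]
white w (190, 0, 73, 51) z0 [581.8 181.1  71.2  40.3   4.4] z57 [595.8 166.4]
side corners case top z73 [[0.62953601 0.15401687 0.073     ]
 [0.48974461 0.13827735 0.073     ]
 [0.59865551 0.41250348 0.073     ]
 [0.47052168 0.39726294 0.073     ]]
```

drive_tool:
  dp:
    - [3, -2.5, -1.6]
    - [3, -2.5, -1.6]
    - [3, -2.5, -1.6]
    - [3, -2.5, -1.6]
    - [3, -2.5, -1.6]
  spin: [0, 0, 0, 0, 0]

```text
t: 0.75
eef_pos: [0.5488, 0.151, 0.3033]
tcp_rot: [2.221, 2.221, 0.0]
wrist_force: [-0.5, 0.0, -0.6]
width: 0.0878
```

drive_tool:
  dp:
    - [0, 0, 0]
    - [0, 0, 0]
  spin: [0, 0]

```text
t: 0.95
eef_pos: [0.5498, 0.1507, 0.3032]
tcp_rot: [2.219, 2.223, 0.002]
wrist_force: [0.1, -0.5, -0.5]
width: 0.0878
```

```bash
python3 - <<'E'
from h import *
s=snap("wrist","w1.png");q=snap("scene","s1.png")
print(env.get_obs()["eef_pos"],s["C"][:3,3])
for n,lo,hi in [("blue",(105,120,60),(125,255,255)),("orange",(10,150,120),(22,255,255)),("dark",(0,0,0),(180,255,45)),("white",(0,0,170),(180,50,255))]:
    for c in blobs(s,lo,hi):
        print(n,cv2.boundingRect(c),"z0",rectw(s,c,0),"z57",rectw(s,c,.057))
E
```

```text
[0.55037201 0.14869276 0.30214114] [0.54999333 0.23267214 0.46431623]
blue (154, 206, 69, 66) z0 [365.6  86.7 100.1  92.4  42.1] z57 [388.2 104.6  87.8  81.   42.1]
blue (580, 149, 60, 188) z0 [968.5  58.5 293.6  88.8 105.5] z57 [917.1  79.8 257.6  77.9 105.5]
blue (292, 132, 58, 40) z0 [553.  207.3  72.7  45.4   5.1] z57 [552.6 210.4  63.8  39.8   5.1]
blue (275, 16, 83, 72) z0 [548.1 323.9  96.7  73.    3.8] z57 [548.4 312.7  84.8  64.    3.8]
orange (286, 136, 70, 43) z0 [552.9 203.1  89.1  54.2   3.8] z57 [552.6 206.7  78.1  47.6   3.8]
dark (261, 280, 379, 164) z0 [ 795.2 -143.4  661.4  271.1  165.8] z57 [765.1 -97.2 580.2 237.8 165.8]
dark (0, 277, 640, 203) z0 [ 554.2 -170.5 1161.5  398.6  179.9] z57 [ 553.7 -121.  1018.9  349.6  179.9]
dark (293, 126, 60, 41) z0 [555.5 213.5  76.4  51.1   1.7] z57 [554.9 215.9  67.   44.8   1.7]
dark (284, 31, 66, 48) z0 [548.1 324.   76.5  51.8   3.6] z57 [548.3 312.8  67.1  45.4   3.6]
dark (594, 0, 37, 47) z0 [905.1 356.8  48.2  43.7  90.3] z57 [861.5 341.6  42.3  38.3  90.3]
white (256, 401, 57, 25) z0 [ 492.6 -215.9   93.1   48.7  173.4]
[... 346 characters left out ...]
(314, 144, 27, 18) z0 [560.9 206.3  34.8  21.    5.1] z57 [559.5 209.5  30.6  18.4   5.1]
white (510, 141, 48, 124) z0 [852.  135.9 172.1  51.6  90.9] z57 [815.  147.7 151.   45.2  90.9]
white (532, 67, 94, 199) z0 [880.4 178.7 261.7 105.4  90.2] z57 [839.9 185.3 229.5  92.4  90.2]
white (551, 60, 89, 3) z0 [8.891e+02 3.162e+02 1.088e+02 2.200e+00 2.000e-01] z57 [8.474e+02 3.060e+02 9.540e+01 2.000e+00 2.000e-01]
white (271, 51, 95, 81) z0 [549.7 278.  134.   58.   19.2] z57 [549.7 272.4 117.6  50.9  19.2]
white (313, 33, 29, 21) z0 [559.7 335.1  34.1  20.9   3.3] z57 [558.5 322.5  29.9  18.3   3.3]
white (305, 0, 51, 18) z0 [563.2 370.9  58.5  16.4   3.7] z57 [561.6 353.9  51.4  14.4   3.7]
```

View pics/w1.png

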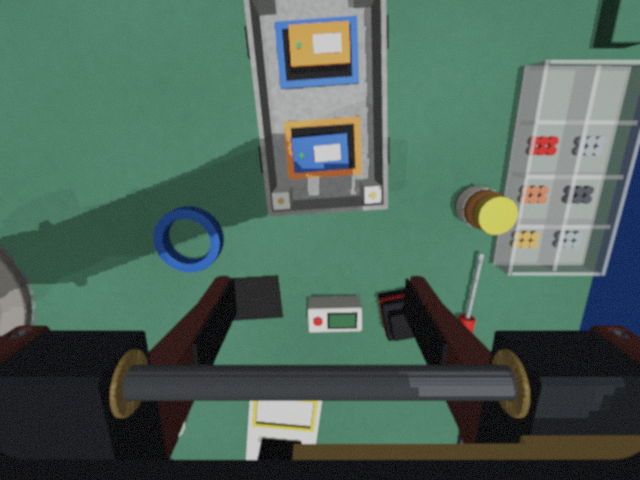

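```bash
python3 - <<'E'
from h import *
s=snap("wrist")
def hull(lo,hi,roi,mn=5): 
    return cv2.convexHull(np.vstack(blobs(s,lo,hi,mn,roi)))
O=((8,130,90),(24,255,255));B=((105,120,60),(125,255,255))
print("o rim z12",rectw(s,hull(*O,(270,105,380,190)),.012))
print("o top z57",rectw(s,hull(*O,(280,0,360,75)),.057))
print("b rim z12",rectw(s,hull(*B,(260,0,370,100)),.012))
print("b top z57",rectw(s,hull(*B,(280,128,360,180)),.057))
f=cv2.resize(s["frame"][0:230,230:420,::-1],None,fx=3.3,fy=2.6*1,interpolation=cv2.INTER_CUBIC);cv2.imwrite("pics/w1c.png",f)
E
```

```text
o rim z12 [555.2 212.   93.6  70.    3.8]
o top z57 [550.2 320.4  64.5  39.5   3.3]
b rim z12 [548.2 321.5  94.   70.9   3.7]
b top z57 [552.7 210.4  63.7  39.9   5.1]
```

View pics/w1c.png

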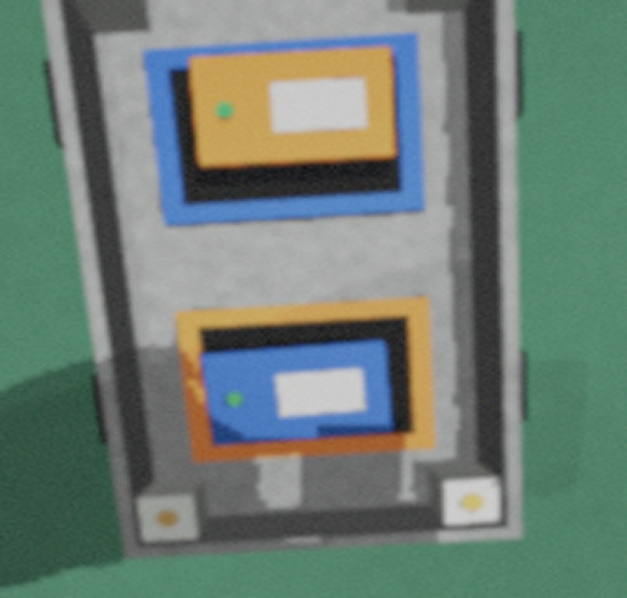

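drive_tool:
  dp:
    - [3, 0.15, 0]
    - [3, 0.15, 0]
    - [0, 0, 0]
    - [0, 0, 0]
    - [0, 0, 0]
  spin: [0, 0, 1, 1, 1]
  hand: 7

```text
t: 1.6
eef_pos: [0.5536, 0.2088, 0.3016]
tcp_rot: [2.641, 1.701, -0.003]
wrist_force: [-0.1, 0.5, 1.0]
width: 0.0701
```

drive_tool:
  dp:
    - [0, 0, 0]
    - [0, 0, 0]
    - [0, 0, 0]
    - [0, 0, 0]
    - [0, 0, 0]
  spin: [1, 1, 1, 1, 1]

```text
t: 2.1
eef_pos: [0.5537, 0.2085, 0.3018]
tcp_rot: [3.063, 0.694, -0.002]
wrist_force: [-0.5, 0.7, -0.3]
width: 0.0699
```

drive_tool:
  dp:
    - [0, 0, 0]
    - [0, 0, 0]
    - [0, 0, 0]
    - [0, 0, 0]
    - [0, 0, 0]
  spin: [1, 1, 0.8, 0, 0]

```text
t: 2.6
eef_pos: [0.5534, 0.2092, 0.3021]
tcp_rot: [3.139, 0.101, -0.001]
wrist_force: [-0.6, -0.9, -0.6]
width: 0.0703
```

```bash
cat > st.py <<'E'
from h import *
import sys
def pose():
    o=env.get_obs();R=Ro.from_rotvec(o["tcp_rot"]).as_matrix()
    return o["eef_pos"],R
if __name__=="__main__":
    p,R=pose()
    print("pos",np.round(p*1000,1),"xang",round(np.degrees(np.arctan2(R[1,0],R[0,0])),2),"tilt",np.round(R[:2,2],4),"w",env.get_obs()["width"],"F",env.get_obs()["wrist_force"].round(1),"t",env.get_obs()["t"])
    if len(sys.argv)>3:
        t=np.array([float(a) for a in sys.argv[1:4]])/1000
        print("tool delta cm",np.round(R.T@(t-p)*100,2))
E
python3 st.py 552.7 210.4 27; python3 - <<'E'
from h import *
s=snap("wrist","w2.png")
E
```

```text
pos [553.4 209.2 302.1] xang 3.69 tilt [-0.0007 -0.0008] w 0.07027874298043053 F [-0.6 -0.9 -0.6] t 2.6
tool delta cm [-0.04 -0.15 27.51]
```

View pics/w2.png

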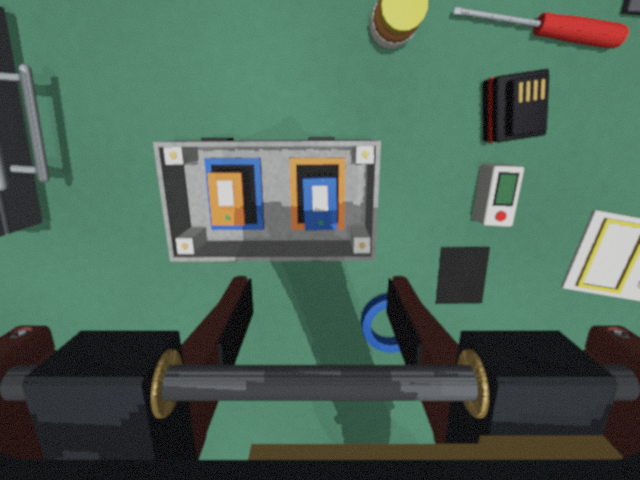

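```bash
cat > m.py <<'E'
from h import *
O=((8,130,90),(24,255,255));B=((105,120,60),(125,255,255));D=((0,0,0),(180,255,45));W=((0,0,150),(180,60,255))
def hull(s,col,roi,mn=5): return cv2.convexHull(np.vstack(blobs(s,*col,mn,roi)))
E
python3 - <<'E'
from m import *
s=snap("wrist")
print("o rim z12",rectw(s,hull(s,O,(282,150,350,240)),.012))
print("o top z57",rectw(s,hull(s,O,(205,168,245,240)),.057))
print("b rim z12",rectw(s,hull(s,B,(200,150,270,240)),.012))
print("b top z57",rectw(s,hull(s,B,(300,170,340,230)),.057))
print("mat z3",rectw(s,hull(s,D,(430,240,500,310)),.003))
print("pillars z60",ray(s,[[173,155],[364,154],[361,245],[186,245]],.06).round(4), ray(s,[[173,155],[364,154],[361,245],[186,245]],.06).mean(0))
E
```

```text
o rim z12 [555.9 212.2  92.   70.2   3.7]
o top z57 [552.2 320.5  62.9  39.5   3.2]
b rim z12 [549.5 321.5  93.6  70.7   4. ]
b top z57 [553.  209.7  63.4  41.5   3.7]
mat z3 [449.9  -4.1  83.4  64.2   3.6]
pillars z60 [[0.5993 0.3807 0.06  ]
 [0.6143 0.1626 0.06  ]
 [0.505  0.1551 0.06  ]
 [0.4912 0.3713 0.06  ]] [0.55245786 0.26741958 0.06      ]
```

drive_tool:
  dp:
    - [0, -0.1, 4.5]
    - [0, 0, 4.5]
    - [0, 0, 4.5]
    - [0, 0, 4.5]
    - [0, 0, 4.5]
  spin: [0, 0, 0, 0, 0]

```text
t: 3.2
eef_pos: [0.5531, 0.2109, 0.0762]
tcp_rot: [-3.139, -0.101, -0.001]
wrist_force: [0.7, 0.9, -0.3]
width: 0.0696
```

drive_tool:
  dp:
    - [0, 0, 2]
    - [0, 0, 2]
    - [0, 0, 1]
    - [0, 0, 0]
    - [0, 0, 0]
  spin: [0, 0, 0, 0, 0]

```text
t: 3.7
eef_pos: [0.5535, 0.2111, 0.0283]
tcp_rot: [-3.14, -0.099, -0.001]
wrist_force: [0.6, -0.5, 0.1]
width: 0.0701
```

```bash
python3 st.py 552.7 210.4 27; python3 - <<'E'
from h import *
s=snap("side","sd2.png")
E
```

```text
pos [553.5 211.1  28.3] xang 3.61 tilt [0.0008 0.0005] w 0.07008500187731909 F [ 0.6 -0.5  0.1] t 3.7
tool delta cm [-0.09  0.07  0.13]
```

View pics/sd2.png

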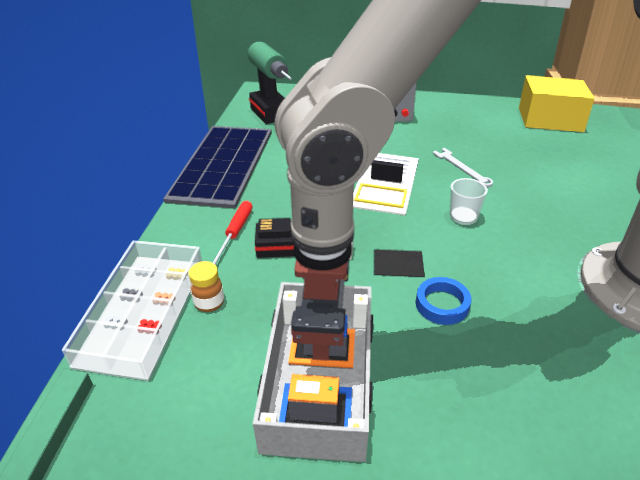

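Hand is around the blue module. Grip and lift slowly.

drive_tool:
  dp:
    - [0, 0, 0]
    - [0, 0, 0]
    - [0, 0, 0]
    - [0, 0, 0]
    - [0, 0, 0]
  spin: [0, 0, 0, 0, 0]
  hand: 3
  grip_force: 25

```text
t: 4.25
eef_pos: [0.5531, 0.2106, 0.028]
tcp_rot: [3.14, 0.098, 0.0]
wrist_force: [-0.2, -0.6, 3.3]
width: 0.0398
```

drive_tool:
  dp:
    - [0, 0, 0]
    - [0, 0, -1]
    - [0, 0, -3]
    - [0, 0, -4]
    - [0, 0, -4]
  spin: [0, 0, 0, 0, 0]

```text
t: 4.75
eef_pos: [0.5522, 0.2111, 0.1488]
tcp_rot: [3.14, 0.099, -0.002]
wrist_force: [0.9, 0.4, -1.0]
width: 0.0401
```

```bash
python3 st.py 449 -4 27
```

```text
pos [552.2 211.1 148.8] xang 3.61 tilt [-0.0013 -0.0003] w 0.04011829949008619 F [ 0.9  0.4 -1. ] t 4.75
tool delta cm [-11.64  20.81  12.2 ]
```

drive_tool:
  dp:
    - [-1.6, 3, 0]
    - [-2, 3.6, 0]
    - [-2, 3.6, 0]
    - [-2, 3.6, 0]
    - [-2, 3.5, 0]
  spin: [0, 0, 0, 0, 0]

```text
t: 5.25
eef_pos: [0.467, 0.0311, 0.148]
tcp_rot: [-3.14, -0.099, -0.001]
wrist_force: [0.6, -0.7, -1.4]
width: 0.0404
```

drive_tool:
  dp:
    - [-1.2, 2, 0]
    - [-0.8, 1.5, 2]
    - [0, 0, 3]
    - [0, 0, 2]
    - [0, 0, 0]
  spin: [0, 0, 0, 0, 0]

```text
t: 5.75
eef_pos: [0.4483, -0.0039, 0.076]
tcp_rot: [3.14, 0.099, -0.007]
wrist_force: [0.1, 0.7, -1.7]
width: 0.0402
```

```bash
python3 st.py 449 -4 25;python3 - <<'E'
from h import *
s=snap("side","sd3.png")
E
```

```text
pos [448.3  -3.9  76. ] xang 3.6 tilt [-0.0044 -0.0005] w 0.040199558580373745 F [ 0.1  0.7 -1.7] t 5.75
tool delta cm [0.09 0.01 5.1 ]
```

View pics/sd3.png

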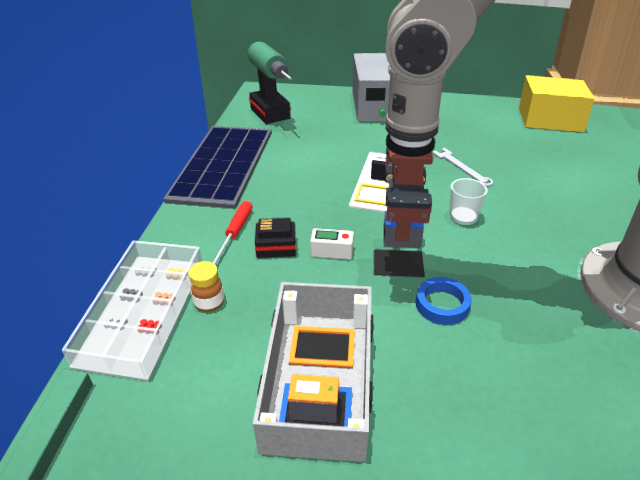

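drive_tool:
  dp:
    - [0, 0, 2]
    - [0, 0, 1.5]
    - [0, 0, 1]
    - [0, 0, 0.4]
    - [0, 0, 0.2]
  spin: [0, 0, 0, 0, 0]

```text
t: 6.3
eef_pos: [0.4507, -0.0037, 0.027]
tcp_rot: [-3.14, -0.099, -0.001]
wrist_force: [0.1, -0.2, -1.4]
width: 0.0401
```

drive_tool:
  dp:
    - [0, 0, 0]
    - [0, 0, 0]
  spin: [0, 0]

```text
t: 6.5
eef_pos: [0.4507, -0.0038, 0.0272]
tcp_rot: [-3.14, -0.099, -0.001]
wrist_force: [-0.0, -0.7, -1.6]
width: 0.0395
```

drive_tool:
  dp:
    - [0, 0, 0.2]
    - [0, 0, 0.1]
    - [0, 0, 0]
  spin: [0, 0, 0]

```text
t: 6.8
eef_pos: [0.4505, -0.0038, 0.0239]
tcp_rot: [-3.14, -0.099, -0.001]
wrist_force: [-1.2, 0.9, 2.9]
width: 0.0398
```

Contact (force turned positive). Release, rise.

drive_tool:
  dp:
    - [0, 0, 0]
    - [0, 0, 0]
    - [0, 0, 0]
    - [0, 0, 0]
  spin: [0, 0, 0, 0]
  hand: 7

```text
t: 7.2
eef_pos: [0.4503, -0.0039, 0.0236]
tcp_rot: [3.14, 0.099, 0.0]
wrist_force: [-0.1, 0.2, -0.7]
width: 0.068
```

drive_tool:
  dp:
    - [0, 0, -3]
    - [0, 0, -4.5]
    - [0, 0, -4.5]
    - [0, 0, -4.5]
    - [0, 0, 0]
  spin: [0, 0, 0, 0, 0]

```text
t: 7.7
eef_pos: [0.4539, -0.0036, 0.194]
tcp_rot: [-3.138, -0.098, -0.017]
wrist_force: [1.1, 0.7, 0.2]
width: 0.0701
```

```bash
python3 st.py 551 320.5 27; python3 - <<'E'
from m import *
s=snap("wrist","w3.png");q=snap("side","sd4.png")
E
```

```text
pos [453.9  -3.6 194. ] xang 3.57 tilt [0.0105 0.0022] w 0.07009133421025768 F [1.1 0.7 0.2] t 7.7
tool delta cm [ 11.53 -31.72  16.87]
```

View pics/w3.png

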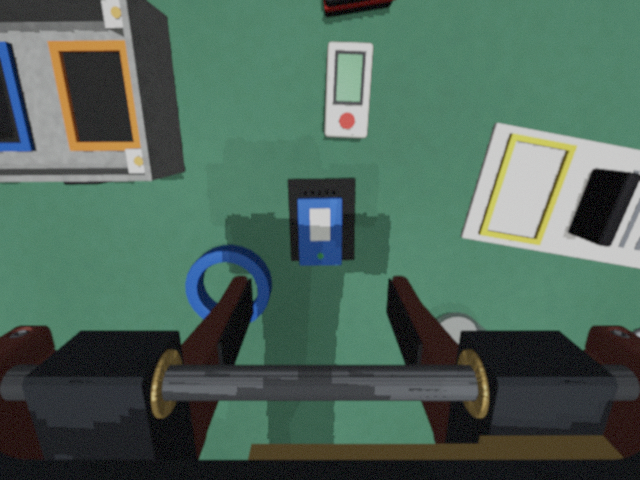

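View pics/sd4.png

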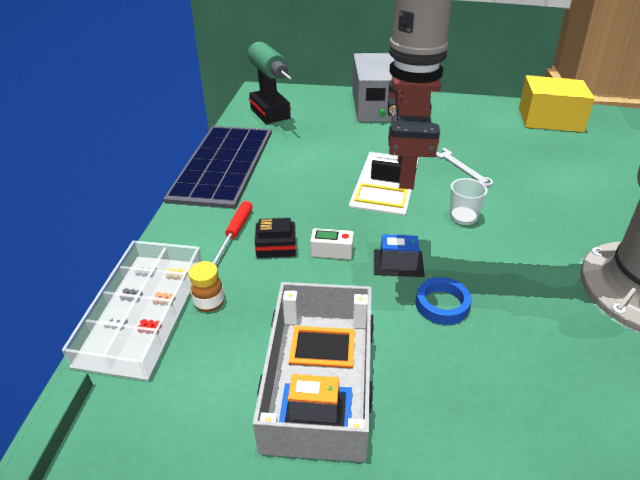

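```bash
python3 - <<'E'
from m import *
s=snap("wrist")
print("b top z53",rectw(s,hull(s,B,(290,195,350,275)),.053))
print("meter z40",rectw(s,hull(s,((0,0,120),(180,80,255)),(315,30,380,145)),.04))
c=hull(s,((22,80,90),(36,255,255)),(470,125,600,250));print("frame z11",rectw(s,c,.011),c.reshape(-1,2)[:, :].max(0))
q=snap("side")
print("frame side z11",rectw(q,hull(q,((22,80,90),(36,255,255)),(340,175,415,215)),.011))
print("divider side z5",rectw(q,hull(q,W,(340,140,425,220)),.005))
E
python3 st.py
```

```text
b top z53 [449.4  -3.1  63.   40.8   4.7]
meter z40 [572.3 -19.8  76.8  39.4   2. ]
frame z11 [ 493.7 -208.2  102.5   67.1  173.5] [580 241]
frame side z11 [ 491.4 -208.1  102.9   71.9  173.9]
divider side z5 [ 484.9 -275.   238.5  121.    83.7]
pos [449.2  -3.9 187.4] xang 3.61 tilt [-0.0022 -0.0003] w 0.07001991270638519 F [ 0.6  0.  -0.6] t 7.9
```

drive_tool:
  dp:
    - [1.2, -3.2, 0]
    - [1.5, -4, 0]
    - [1.6, -4, 0]
    - [1.6, -4, 0]
    - [1.6, -4, 0]
  spin: [0, 0, 0, 0, 0]

```text
t: 8.4
eef_pos: [0.5123, 0.1936, 0.1864]
tcp_rot: [3.138, 0.098, -0.006]
wrist_force: [0.5, -0.4, 0.8]
width: 0.0701
```

drive_tool:
  dp:
    - [1.6, -4, 0]
    - [1.6, -4, 0]
    - [1, -3, 0]
    - [0.5, -1.5, 0]
    - [0, 0, 0]
  spin: [0, 0, 0, 0, 0]

```text
t: 8.9
eef_pos: [0.551, 0.3217, 0.1865]
tcp_rot: [3.139, 0.103, -0.004]
wrist_force: [-0.5, -0.2, -0.1]
width: 0.0705
```

drive_tool:
  dp:
    - [0, 0, 0]
    - [0, 0, 0]
  spin: [0, 0]

```text
t: 9.1
eef_pos: [0.5522, 0.3175, 0.1883]
tcp_rot: [3.139, 0.094, -0.001]
wrist_force: [-0.5, -0.3, 0.0]
width: 0.0697
```

```bash
python3 st.py 551 320.5 28; python3 - <<'E'
from m import *
s=snap("wrist","w4.png")
E
```

```text
pos [552.2 317.5 188.3] xang 3.44 tilt [-0.0006 -0.0015] w 0.06971496982038276 F [-0.5 -0.3  0. ] t 9.1
tool delta cm [-0.09 -0.34 16.03]
```

View pics/w4.png

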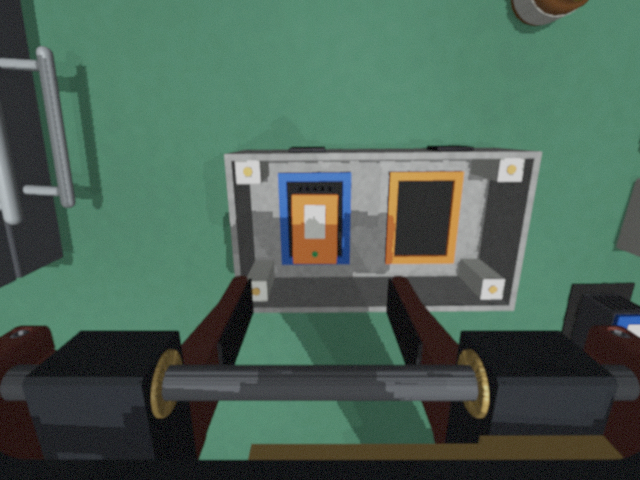

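```bash
python3 - <<'E'
from m import *
s=snap("wrist")
print("o rim z12",rectw(s,hull(s,O,(378,160,475,275)),.012))
print("o top z57",rectw(s,hull(s,O,(288,188,342,270)),.057))
print("b rim z12",rectw(s,hull(s,B,(270,165,360,275)),.012))
P=ray(s,[[248,172],[511,169],[492,289],[256,290]],.06);print(P.round(4),P.mean(0))
E
python3 st.py
```

```text
o rim z12 [556.2 213.7  94.6  71.5   3.9]
o top z57 [551.5 322.3  63.4  41.1   3.4]
b rim z12 [548.7 322.3  94.9  70.7   3.7]
[[0.5989 0.3805 0.06  ]
 [0.6144 0.162  0.06  ]
 [0.505  0.1551 0.06  ]
 [0.4911 0.3733 0.06  ]] [0.55231326 0.2677348  0.06      ]
pos [552.3 318.2 188.9] xang 3.47 tilt [ 0.0001 -0.0006] w 0.06987310616793031 F [ 0.  -0.1 -0.4] t 9.2
```

drive_tool:
  dp:
    - [0, -0.3, 3]
    - [0, 0, 4.5]
    - [0, 0, 4.5]
    - [0, 0, 3]
    - [0, 0, 1]
  spin: [0, 0, 0, 0, 0]

```text
t: 9.7
eef_pos: [0.55, 0.3209, 0.0256]
tcp_rot: [3.137, 0.097, -0.007]
wrist_force: [-0.3, -0.1, 0.5]
width: 0.0702
```

drive_tool:
  dp:
    - [0, 0, 0]
    - [0, 0, 0]
  spin: [0, 0]

```text
t: 9.9
eef_pos: [0.5532, 0.3234, 0.0304]
tcp_rot: [-3.139, -0.098, -0.004]
wrist_force: [0.7, -0.1, 0.7]
width: 0.0701
```

drive_tool:
  dp:
    - [0, 0, 0]
    - [0, 0, 0]
    - [0, 0, 0]
    - [0, 0, 0]
    - [0, 0, 0]
  spin: [0, 0, 0, 0, 0]
  hand: 3

```text
t: 10.4
eef_pos: [0.5522, 0.3231, 0.0292]
tcp_rot: [-3.14, -0.099, -0.001]
wrist_force: [-1.7, -1.2, 3.7]
width: 0.0401
```

```bash
python3 st.py 555.8 212.5 28
```

```text
pos [552.2 323.1  29.2] xang 3.59 tilt [0.0005 0.0001] w 0.04014809516077696 F [-1.7 -1.2  3.7] t 10.4
tool delta cm [-0.33 11.06  0.12]
```

drive_tool:
  dp:
    - [0, 0, -1]
    - [0, 0, -2]
    - [0, 0, -1.5]
    - [0, 2, 0]
    - [0, 3, 0]
  spin: [0, 0, 0, 0, 0]

```text
t: 10.9
eef_pos: [0.5548, 0.2739, 0.074]
tcp_rot: [-3.138, -0.104, -0.002]
wrist_force: [-0.4, 0.2, -1.5]
width: 0.0397
```

drive_tool:
  dp:
    - [-0.2, 3, 0]
    - [-0.1, 2, 0]
    - [0, 1.1, 0]
    - [0, 0, 0]
    - [0, 0, 0]
  spin: [0, 0, 0, 0, 0]

```text
t: 11.4
eef_pos: [0.5559, 0.2134, 0.0737]
tcp_rot: [-3.139, -0.1, -0.0]
wrist_force: [-0.2, 1.0, -1.1]
width: 0.0399
```

```bash
python3 st.py 556.5 212.5 29;python3 - <<'E'
from m import *
s=snap("wrist","w5.png");q=snap("side","sd5.png")
E
```

```text
pos [555.9 213.4  73.7] xang 3.65 tilt [0.0001 0.0011] w 0.03993093002296044 F [-0.2  1.  -1.1] t 11.4
tool delta cm [0.06 0.1  4.47]
```

View pics/w5.png

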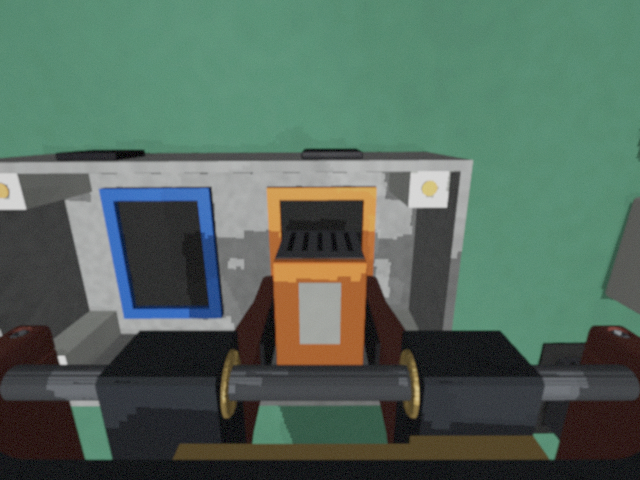

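View pics/sd5.png

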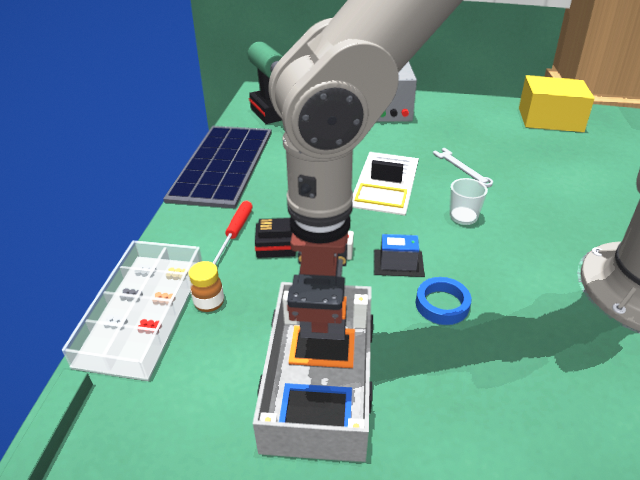

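Orange module is held over the emptied orange bay, centred. Lower it.

drive_tool:
  dp:
    - [0, 0.1, 1.5]
    - [0, 0, 1.5]
    - [0, 0, 0.8]
    - [0, 0, 0.4]
    - [0, 0, 0]
  spin: [0, 0, 0, 0, 0]

```text
t: 12.0
eef_pos: [0.5553, 0.211, 0.0306]
tcp_rot: [3.139, 0.099, -0.003]
wrist_force: [0.3, 0.3, -1.3]
width: 0.0402
```

drive_tool:
  dp:
    - [0, 0, 0.2]
    - [0, 0, 0]
    - [0, 0, 0]
  spin: [0, 0, 0]

```text
t: 12.3
eef_pos: [0.5562, 0.2113, 0.03]
tcp_rot: [-3.14, -0.099, -0.001]
wrist_force: [0.2, -0.4, -2.0]
width: 0.0401
```

drive_tool:
  dp:
    - [0, 0, 0.1]
    - [0, 0, 0.1]
    - [0, 0, 0]
  spin: [0, 0, 0]

```text
t: 12.6
eef_pos: [0.5564, 0.2114, 0.0292]
tcp_rot: [-3.14, -0.098, -0.001]
wrist_force: [-3.9, -0.3, 9.8]
width: 0.0395
```

Seated. Release and rise.

drive_tool:
  dp:
    - [0, 0, -0.05]
    - [0, 0, 0]
    - [0, 0, 0]
    - [0, 0, 0]
  spin: [0, 0, 0, 0]
  hand: 6.5

```text
t: 13.0
eef_pos: [0.5559, 0.2112, 0.0281]
tcp_rot: [-3.14, -0.099, 0.0]
wrist_force: [0.4, -0.9, -0.7]
width: 0.0645
```

drive_tool:
  dp:
    - [0, 0, -3]
    - [0, 0, -4.5]
    - [0, 0, -4.5]
    - [0, 0, -4]
    - [0, 0, 0]
  spin: [0, 0, 0, 0, 0]

```text
t: 13.5
eef_pos: [0.5594, 0.2125, 0.1942]
tcp_rot: [-3.136, -0.098, -0.015]
wrist_force: [0.3, -0.1, -0.4]
width: 0.0649
```

drive_tool:
  dp:
    - [0, 0, 0]
    - [0, 0, 0]
  spin: [0, 0]

```text
t: 13.7
eef_pos: [0.555, 0.2108, 0.1867]
tcp_rot: [3.139, 0.099, -0.004]
wrist_force: [-0.4, -1.2, -0.9]
width: 0.065
```

```bash
python3 st.py 449.9 -3.2 24;python3 - <<'E'
from m import *
s=snap("wrist","w6.png")
E
```

```text
pos [555.  210.8 186.7] xang 3.61 tilt [-0.0023 -0.0011] w 0.06501008827463306 F [-0.4 -1.2 -0.9] t 13.7
tool delta cm [-11.79  20.69  16.31]
```

View pics/w6.png

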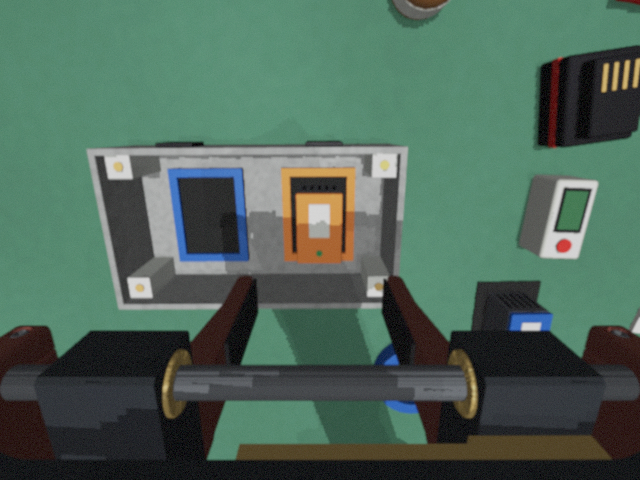

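drive_tool:
  dp:
    - [-1.6, 3, 0]
    - [-2.2, 3.6, 0]
    - [-2.2, 3.6, 0]
    - [-2.2, 3.6, 0]
    - [-2, 3.6, 0]
  spin: [0, 0, 0, 0, 0]

```text
t: 14.25
eef_pos: [0.463, 0.0296, 0.1867]
tcp_rot: [3.139, 0.099, -0.005]
wrist_force: [-0.2, 0.4, 0.9]
width: 0.0649
```

drive_tool:
  dp:
    - [-1.2, 2.3, 0]
    - [-0.4, 1, 3]
    - [0, 0, 3]
    - [0, 0, 3]
    - [0, 0, 0]
  spin: [0, 0, 0, 0, 0]
  hand: 7

```text
t: 14.75
eef_pos: [0.4474, -0.0033, 0.0943]
tcp_rot: [3.139, 0.098, -0.014]
wrist_force: [-1.3, 0.2, 1.1]
width: 0.0701
```

drive_tool:
  dp:
    - [0, 0, 0]
    - [0, 0, 0]
  spin: [0, 0]

```text
t: 14.95
eef_pos: [0.4519, -0.0027, 0.099]
tcp_rot: [-3.14, -0.099, -0.002]
wrist_force: [-0.6, 0.8, 0.2]
width: 0.07
```

```bash
python3 st.py 449.9 -3.2 24.5
```

```text
pos [451.9  -2.7  99. ] xang 3.61 tilt [0.001  0.0001] w 0.07003315020448253 F [-0.6  0.8  0.2] t 14.95
tool delta cm [-0.21  0.04  7.45]
```

drive_tool:
  dp:
    - [-0.2, 0, 2.5]
    - [0, 0, 2.5]
    - [0, 0, 1.5]
    - [0, 0, 0.9]
    - [0, 0, 0]
  spin: [0, 0, 0, 0, 0]

```text
t: 15.45
eef_pos: [0.4494, -0.0028, 0.0242]
tcp_rot: [-3.14, -0.099, 0.0]
wrist_force: [-0.7, 0.0, -0.0]
width: 0.0701
```

drive_tool:
  dp:
    - [0, 0, 0]
    - [0, 0, 0]
  spin: [0, 0]

```text
t: 15.65
eef_pos: [0.4501, -0.0028, 0.0251]
tcp_rot: [-3.14, -0.099, -0.003]
wrist_force: [0.1, -0.2, -0.2]
width: 0.07
```

drive_tool:
  dp:
    - [0, 0, 0]
    - [0, 0, 0]
    - [0, 0, 0]
    - [0, 0, 0]
    - [0, 0, 0]
  spin: [0, 0, 0, 0, 0]
  hand: 3

```text
t: 16.15
eef_pos: [0.4492, -0.003, 0.0243]
tcp_rot: [3.14, 0.098, 0.0]
wrist_force: [-0.2, -0.3, 3.3]
width: 0.0398
```

drive_tool:
  dp:
    - [0, 0, -1]
    - [0, 0, -3]
    - [0, 0, -4]
    - [0, 0, -4]
    - [0, 0, 0]
  spin: [0, 0, 0, 0, 0]

```text
t: 16.65
eef_pos: [0.4524, -0.0027, 0.149]
tcp_rot: [-3.139, -0.098, -0.014]
wrist_force: [0.6, 1.1, -1.6]
width: 0.04
```

```bash
python3 st.py 549.2 322 29
```

```text
pos [452.4  -2.7 149. ] xang 3.58 tilt [0.009  0.0017] w 0.04004314074943586 F [ 0.6  1.1 -1.6] t 16.65
tool delta cm [ 11.58 -31.79  12.15]
```

drive_tool:
  dp:
    - [1.2, -3.2, 0]
    - [1.5, -4, 0]
    - [1.6, -4, 0]
    - [1.6, -4, 0]
    - [1.6, -4, 0]
  spin: [0, 0, 0, 0, 0]

```text
t: 17.15
eef_pos: [0.5116, 0.1948, 0.1435]
tcp_rot: [3.139, 0.099, -0.002]
wrist_force: [0.8, -1.0, -1.7]
width: 0.0399
```

drive_tool:
  dp:
    - [1.6, -4, 0]
    - [1.5, -4, 0]
    - [1, -3, 0]
    - [0.4, -1.6, 0]
    - [0, 0, 0]
  spin: [0, 0, 0, 0, 0]

```text
t: 17.65
eef_pos: [0.5479, 0.3241, 0.1432]
tcp_rot: [-3.14, -0.104, 0.002]
wrist_force: [0.0, -0.4, -1.6]
width: 0.04
```

drive_tool:
  dp:
    - [0, 0, 2]
    - [0, 0, 3]
    - [0, 0, 2.5]
    - [0, 0, 0]
    - [0, 0, 0]
  spin: [0, 0, 0, 0, 0]

```text
t: 18.15
eef_pos: [0.549, 0.3199, 0.0694]
tcp_rot: [3.139, 0.096, -0.001]
wrist_force: [0.1, 0.4, -0.8]
width: 0.0397
```

```bash
python3 - <<'E'
from m import *
s=snap("wrist","w7.png")
E
python3 st.py 549.2 322 28.5
```

```text
pos [549.7 320.8  70.4] xang 3.51 tilt [0.0011 0.    ] w 0.039736847461983964 F [ 0.6  0.5 -1.3] t 18.2
tool delta cm [-0.05 -0.12  4.19]
```

View pics/w7.png

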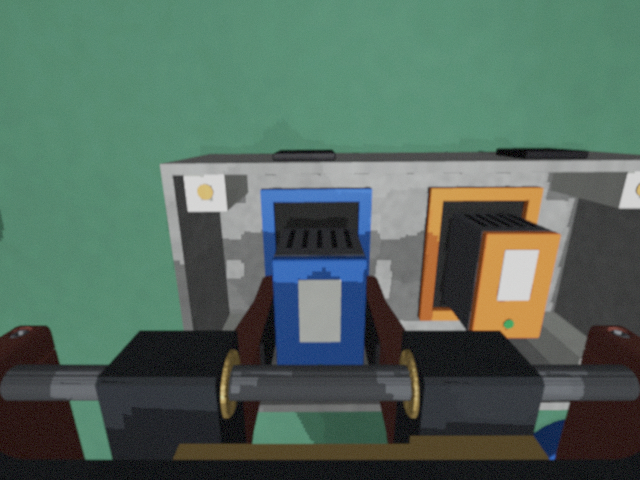

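drive_tool:
  dp:
    - [0, -0.1, 1.5]
    - [0, 0, 1.2]
    - [0, 0, 0.8]
    - [0, 0, 0.3]
    - [0, 0, 0]
  spin: [0, 0, 0, 0, 0]

```text
t: 18.7
eef_pos: [0.5485, 0.3227, 0.0304]
tcp_rot: [3.139, 0.099, -0.002]
wrist_force: [0.1, -0.4, -1.3]
width: 0.0396
```

drive_tool:
  dp:
    - [0, 0, 0.2]
    - [0, 0, 0]
    - [0, 0, 0]
  spin: [0, 0, 0]

```text
t: 19.0
eef_pos: [0.5491, 0.3231, 0.0295]
tcp_rot: [-3.14, -0.099, -0.001]
wrist_force: [0.6, -0.3, -2.2]
width: 0.0396
```

drive_tool:
  dp:
    - [0, 0, 0.1]
    - [0, 0, 0.05]
    - [0, 0, 0]
  spin: [0, 0, 0]

```text
t: 19.3
eef_pos: [0.5492, 0.3232, 0.0283]
tcp_rot: [-3.14, -0.099, -0.001]
wrist_force: [-0.2, -0.2, 4.1]
width: 0.0401
```

drive_tool:
  dp:
    - [0, 0, 0]
    - [0, 0, 0]
    - [0, 0, 0]
    - [0, 0, 0]
  spin: [0, 0, 0, 0]
  hand: 6.5

```text
t: 19.7
eef_pos: [0.5489, 0.3229, 0.0275]
tcp_rot: [3.14, 0.099, -0.0]
wrist_force: [1.1, 0.2, 0.4]
width: 0.0645
```

drive_tool:
  dp:
    - [0, 0, -3]
    - [0, 0, -4.5]
    - [0, 0, -4.5]
    - [0, 0, -4]
    - [0, 0, 0]
  spin: [0, 0, 0, 0, 0]

```text
t: 20.2
eef_pos: [0.5522, 0.3249, 0.1942]
tcp_rot: [-3.134, -0.098, -0.014]
wrist_force: [1.1, -0.5, -0.6]
width: 0.0653
```

drive_tool:
  dp:
    - [-1, 3, 0]
    - [-1, 3, 0]
    - [0, 0, 0]
    - [0, 0, 0]
  spin: [0, 0, 0, 0]

```text
t: 20.6
eef_pos: [0.5326, 0.2612, 0.1873]
tcp_rot: [3.14, 0.097, -0.001]
wrist_force: [-0.5, 0.3, -0.2]
width: 0.0651
```

```bash
python3 - <<'E'
from m import *
s=snap("wrist","w8.png");snap("side","sd8.png")
E
python3 st.py 493 -208 150
```

```text
pos [532.6 263.  187.4] xang 3.66 tilt [-0.0001  0.0006] w 0.06501378226929524 F [0.2 0.3 0.9] t 20.7
tool delta cm [-6.96 46.75  3.71]
```

View pics/w8.png

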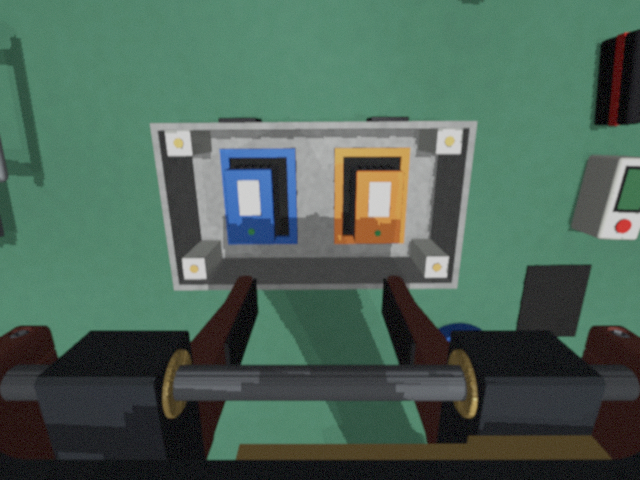

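View pics/sd8.png

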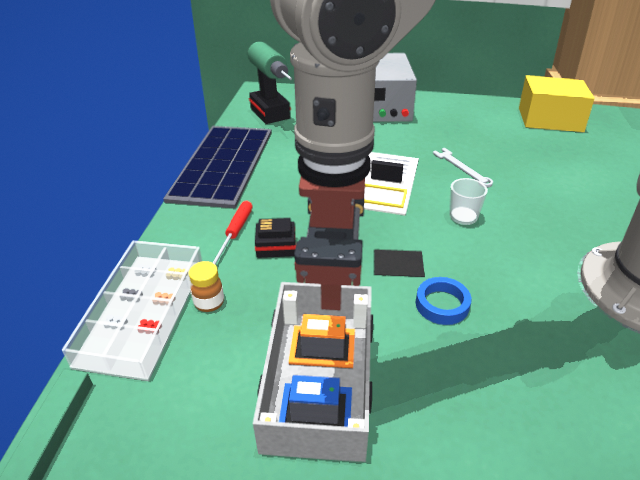

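```bash
python3 - <<'E'
from m import *
s=snap("wrist")
P=ray(s,[[178.5,143.5],[449.5,141.5],[436,267],[194,268]],.06);print(P.round(4),P.mean(0).round(4))
e=P[0]-P[1]+P[3]-P[2];print("case y ang",np.degrees(np.arctan2(e[1],e[0])))
print("o rim z12",rectw(s,hull(s,O,(328,140,415,250)),.012))
print("b rim z12",rectw(s,hull(s,B,(215,140,300,250)),.012))
print("o top z57",rectw(s,hull(s,O,(354,168,407,243)),.057))
print("b top z57",rectw(s,hull(s,B,(226,167,271,243)),.057))
E
```

```text
[[0.5985 0.3823 0.06  ]
 [0.6139 0.1632 0.06  ]
 [0.505  0.1563 0.06  ]
 [0.4901 0.3745 0.06  ]] [0.5518 0.2691 0.06  ]
case y ang 93.96700819324896
o rim z12 [555.6 213.   93.9  70.5   3.6]
b rim z12 [548.7 321.9  94.1  71.    3.8]
o top z57 [556.8 211.8  65.   44.9   3.6]
b top z57 [549.5 326.3  66.6  37.7   1.2]
```

drive_tool:
  dp:
    - [-0.6, 2.6, -1]
    - [-1, 4.2, -1]
    - [-1.1, 4.5, -1]
    - [-1.1, 4.5, -1]
    - [-1.1, 4.5, -1]
  spin: [0, 0, 0, 0, 0]
  hand: 5

```text
t: 21.25
eef_pos: [0.4964, 0.0555, 0.238]
tcp_rot: [-3.14, -0.102, -0.0]
wrist_force: [1.3, 0.1, 0.4]
width: 0.05
```

drive_tool:
  dp:
    - [-1.1, 4.5, 0]
    - [-1.1, 4.5, 0]
    - [-1.1, 4.5, 0]
    - [-1.1, 4.5, 0]
    - [-1.1, 4.5, 0]
  spin: [0, 0, 0, 0, 0]

```text
t: 21.75
eef_pos: [0.4561, -0.1729, 0.2378]
tcp_rot: [3.14, 0.102, 0.001]
wrist_force: [0.9, -0.3, -1.2]
width: 0.0503
```

drive_tool:
  dp:
    - [-1.1, 4.3, 0]
    - [-1.1, 3.5, 0]
    - [-0.5, 2, 0]
    - [0, 0, 0]
    - [0, 0, 0]
  spin: [0.5, 0.5, 0.26, 0, 0]

```text
t: 22.25
eef_pos: [0.4306, -0.2686, 0.2374]
tcp_rot: [-3.136, 0.174, 0.0]
wrist_force: [0.8, 0.7, 0.2]
width: 0.05
```

```bash
python3 - <<'E'
from m import *
s=snap("wrist","w9.png")
E
python3 st.py 485.5 -273.8 25
```

```text
pos [ 430.8 -268.1  237.4] xang -6.28 tilt [-0.0001  0.0008] w 0.050115579994413594 F [0.  0.2 0.4] t 22.3
tool delta cm [ 5.500e+00 -1.000e-02  2.124e+01]
```

View pics/w9.png

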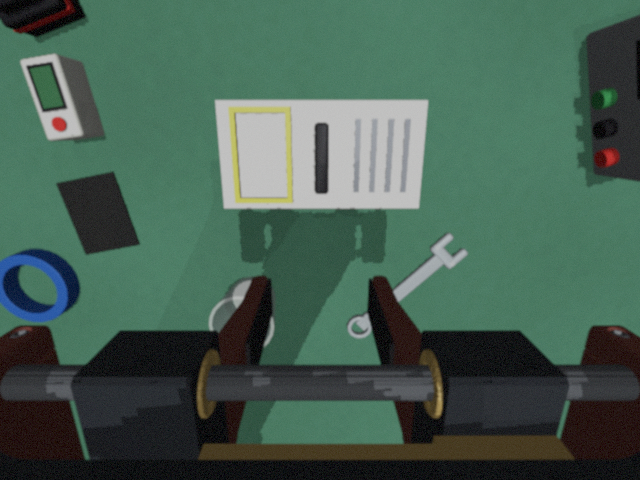

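```bash
python3 - <<'E'
from m import *
s=snap("wrist")
print("div z5",rectw(s,hull(s,((0,0,100),(180,70,255)),(205,85,440,222),50),.005))
print("frame z11",rectw(s,hull(s,((22,80,90),(36,255,255)),(220,95,305,215)),.011))
c=hull(s,((0,0,0),(180,255,60)),(305,110,340,200));print("handle z50",rectw(s,c,.05))
print("meter z40",rectw(s,hull(s,((0,0,120),(180,80,255)),(20,50,77,142)),.04))
E
python3 st.py
```

```text
div z5 [ 486.1 -275.8  230.5  119.8   83.7]
frame z11 [ 493.8 -210.7  102.    64.9  173.6]
handle z50 [ 486.3 -275.4   65.    11.1  174.1]
meter z40 [572.6 -21.1  76.9  39.3   1.6]
pos [ 430.8 -267.9  237.5] xang -6.25 tilt [-0.0001  0.0008] w 0.049849856097704245 F [ 0.9  0.  -0.1] t 22.35
```

drive_tool:
  dp:
    - [2.6, 0.1, 1]
    - [2, 0, 3]
    - [1, 0, 4]
    - [0, 0, 4]
    - [0, 0, 3]
  spin: [0, 0, 0, 0, 0]

```text
t: 22.85
eef_pos: [0.4858, -0.2745, 0.0851]
tcp_rot: [-3.135, 0.171, 0.003]
wrist_force: [-0.7, 0.4, -0.7]
width: 0.0497
```

drive_tool:
  dp:
    - [0, 0, 0]
    - [0, 0, 0]
    - [0, 0, 0]
  spin: [0, 0, 0]

```text
t: 23.15
eef_pos: [0.4868, -0.2773, 0.0895]
tcp_rot: [3.136, -0.176, 0.005]
wrist_force: [-0.7, -0.5, 0.9]
width: 0.0501
```

```bash
python3 - <<'E'
from m import *
s=snap("wrist","w10.png");snap("side","sd10.png")
E
python3 st.py 486.2 -275.5 20
```

```text
pos [ 486.6 -277.6   89.6] xang -6.46 tilt [ 0.0033 -0.0009] w 0.04980863744460776 F [0.5 0.3 0.3] t 23.25
tool delta cm [-0.09 -0.2   6.96]
```

View pics/w10.png

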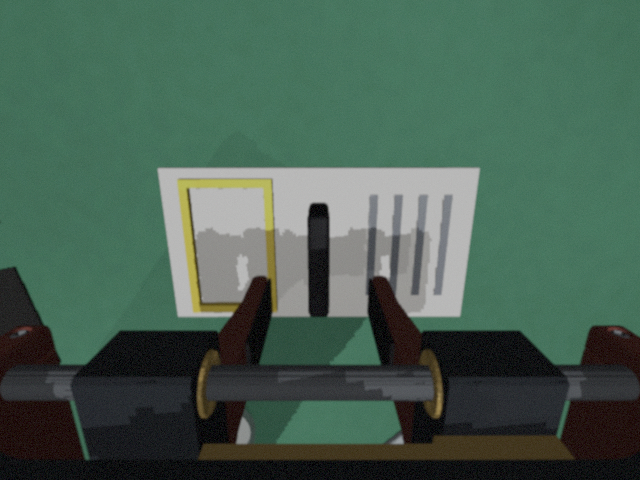

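Handle is centred between the fingers. Go down 6.9 cm, close.

drive_tool:
  dp:
    - [0, -0.1, 2.5]
    - [0, 0, 2.5]
    - [0, 0, 1.4]
    - [0, 0, 0.5]
    - [0, 0, 0]
  spin: [0, 0, 0, 0, 0]

```text
t: 23.75
eef_pos: [0.4855, -0.2764, 0.0189]
tcp_rot: [3.137, -0.178, 0.0]
wrist_force: [-1.0, -0.1, 0.4]
width: 0.05
```

drive_tool:
  dp:
    - [0, 0, 0]
    - [0, 0, 0]
    - [0, 0, 0]
    - [0, 0, 0]
    - [0, 0, 0]
  spin: [0, 0, 0, 0, 0]
  hand: 0.5
  grip_force: 45

```text
t: 24.25
eef_pos: [0.4855, -0.2763, 0.0189]
tcp_rot: [3.136, -0.177, 0.001]
wrist_force: [-0.1, -0.4, 3.0]
width: 0.0138
```

drive_tool:
  dp:
    - [0, 0, 0]
    - [0, 0, -0.5]
    - [0, 0, -1]
    - [0, 0, -2]
    - [0, 0, -2]
  spin: [0, 0, 0, 0, 0]

```text
t: 24.75
eef_pos: [0.485, -0.2762, 0.0745]
tcp_rot: [-3.136, 0.178, 0.001]
wrist_force: [0.0, -0.3, -2.1]
width: 0.0137
```

```bash
python3 - <<'E'
from m import *
s=snap("side","sd11.png")
E
python3 st.py 552 267.8 170
```

```text
pos [ 486.8 -277.3   77.6] xang -6.52 tilt [ 0.0039 -0.0015] w 0.013938466576267997 F [ 0.2 -0.3 -0.1] t 24.8
tool delta cm [  0.32 -54.89  -9.29]
```

View pics/sd11.png

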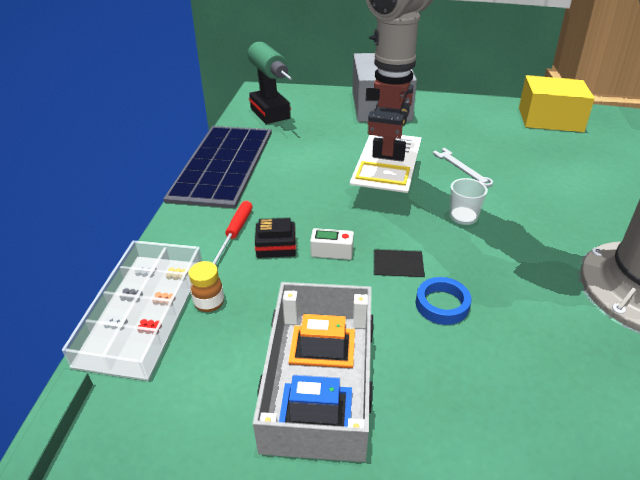

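drive_tool:
  dp:
    - [0, 0, -2]
    - [0, 0, -3]
    - [0, 0, -3]
    - [0, -1, -1]
    - [0, -2, 0]
  spin: [0, 0, 0, 0, 0]

```text
t: 25.3
eef_pos: [0.4894, -0.2475, 0.1651]
tcp_rot: [3.135, -0.182, 0.005]
wrist_force: [0.6, 0.7, -2.9]
width: 0.0141
```

drive_tool:
  dp:
    - [0, -3.5, 0]
    - [0, -4, 0]
    - [0, -4, 0]
    - [0, -4, 0]
    - [0, -4, 0]
  spin: [0, -0.3, -0.3, -0.3, -0.3]

```text
t: 25.8
eef_pos: [0.5, -0.0495, 0.1628]
tcp_rot: [-3.14, -0.089, 0.002]
wrist_force: [0.8, -0.2, -2.3]
width: 0.0142
```

drive_tool:
  dp:
    - [0, -4, 0]
    - [0, -4, 0]
    - [0, -4, 0]
    - [0, -3, 0]
    - [0, -1, 0]
  spin: [-0.1, 0, 0, 0, 0]

```text
t: 26.3
eef_pos: [0.4889, 0.1121, 0.1628]
tcp_rot: [-3.138, -0.117, 0.002]
wrist_force: [0.7, 0.3, -1.1]
width: 0.0136
```

```bash
python3 st.py 552 267.8 170
```

```text
pos [488.9 112.1 162.8] xang 4.26 tilt [-0.0014  0.0011] w 0.013596410424271349 F [ 0.7  0.3 -1.1] t 26.3
tool delta cm [  7.45 -15.06  -0.71]
```

drive_tool:
  dp:
    - [1.5, -3, 0]
    - [2, -4, 0]
    - [2, -4, 0]
    - [1.4, -2.8, 0]
    - [0.5, -1.2, 0]
  spin: [0, 0, 0, 0, 0]

```text
t: 26.8
eef_pos: [0.5539, 0.2654, 0.1626]
tcp_rot: [-3.139, -0.112, 0.001]
wrist_force: [-1.5, -0.0, -1.8]
width: 0.0134
```

drive_tool:
  dp:
    - [0, 0, 0]
    - [0, 0, 0]
    - [0, 0, 0]
  spin: [0, 0, 0]

```text
t: 27.1
eef_pos: [0.5537, 0.2597, 0.1635]
tcp_rot: [3.139, 0.103, -0.001]
wrist_force: [0.4, -0.1, -2.0]
width: 0.0136
```

```bash
python3 - <<'E'
from m import *
s=snap("wrist","w12.png");snap("side","sd12.png")
E
python3 st.py 552 267.8 79
```

```text
pos [553.9 260.4 163.8] xang 3.79 tilt [-0.0001 -0.0005] w 0.013753050075257536 F [ 0.  -0.2 -2.4] t 27.2
tool delta cm [-0.14 -0.75  8.48]
```

View pics/w12.png

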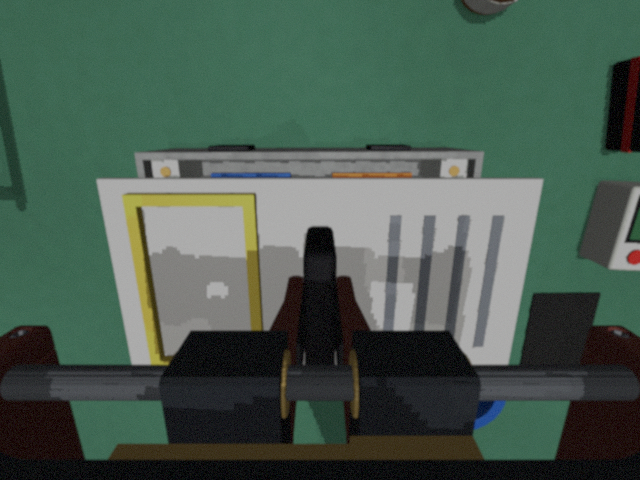

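View pics/sd12.png

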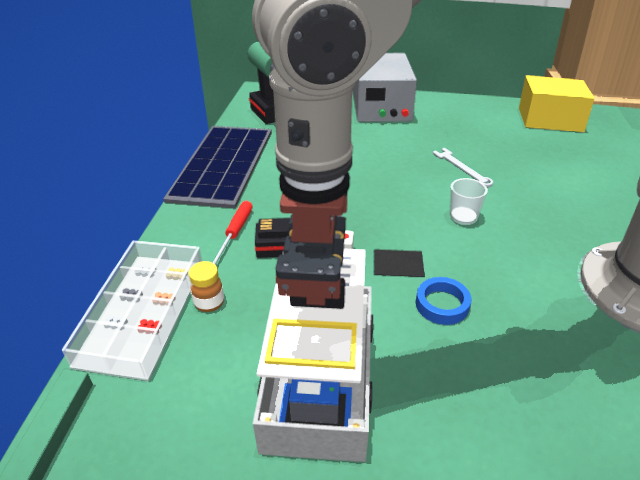

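```bash
python3 - <<'E'
from m import *
s=snap("wrist")
p,_=(env.get_obs()["eef_pos"],0);print(p)
P=ray(s,[[99,180],[542,179]],p[2]-.014);print(P, np.linalg.norm(P[1]-P[0]))
d=(P[0]-P[1])/np.linalg.norm(P[1]-P[0]);print("yang",np.degrees(np.arctan2(d[1],d[0])))
n=np.array([-d[1],d[0]]);print("centre",P.mean(0)[:2]+.059*n)
c=hull(s,((22,80,90),(36,255,255)),(110,185,270,370));w=rectw(s,c,p[2]-.008);print("frame",w)
P=ray(s,[[166,170],[454,170]],.06);print("pillars",P)
E
python3 st.py 552 267.8 79
```

```text
[0.55395145 0.26081775 0.16390699]
[[0.60533733 0.37635512 0.14990699]
 [0.62053303 0.15204761 0.14990699]] 0.22482163568936164
yang 93.87557772306343
centre [0.5540701  0.26021355]
frame [552.6 326.1  99.6  66.1   3.7]
pillars [[0.60060552 0.38098037 0.06      ]
 [0.6149313  0.16213141 0.06      ]]
pos [554.  260.8 163.9] xang 3.81 tilt [ 0.0001 -0.0002] w 0.013817783343884612 F [-0.2  0.6 -1.5] t 27.25
tool delta cm [-0.15 -0.71  8.49]
```

drive_tool:
  dp:
    - [-0.1, -0.7, 0]
    - [0, 0, 2]
    - [0, 0, 2.5]
    - [0, 0, 1.5]
    - [0, 0, 0]
  spin: [0, 0, 0, 0, 0]

```text
t: 27.75
eef_pos: [0.5508, 0.2687, 0.1015]
tcp_rot: [3.138, 0.108, -0.006]
wrist_force: [0.1, -0.7, -1.8]
width: 0.0136
```

drive_tool:
  dp:
    - [0, 0, 0]
    - [0, 0, 0]
    - [0, 0, 0]
  spin: [0, 0, 0]

```text
t: 28.05
eef_pos: [0.5532, 0.2696, 0.1048]
tcp_rot: [-3.139, -0.107, -0.003]
wrist_force: [-0.3, -0.4, -2.8]
width: 0.0137
```

```bash
python3 - <<'E'
from m import *
s=snap("wrist","w13.png");snap("side","sd13.png")
E
python3 st.py 552.3 267.8 79
```

```text
pos [552.9 269.5 104.5] xang 3.92 tilt [0.0012 0.0008] w 0.013652702912496678 F [-0.2 -0.5 -2. ] t 28.15
tool delta cm [-0.08  0.16  2.55]
```

View pics/w13.png

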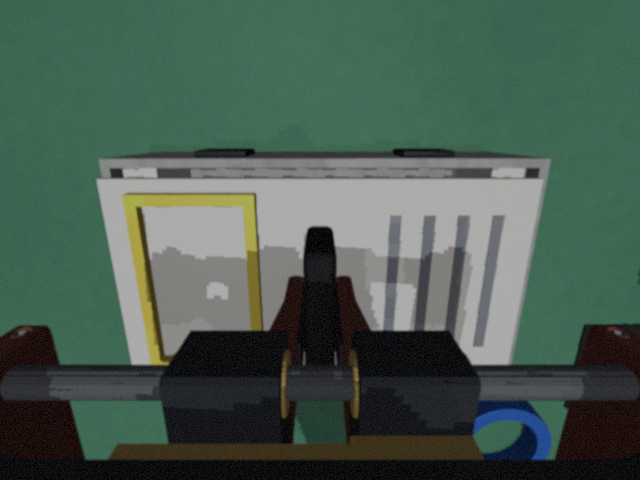

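View pics/sd13.png

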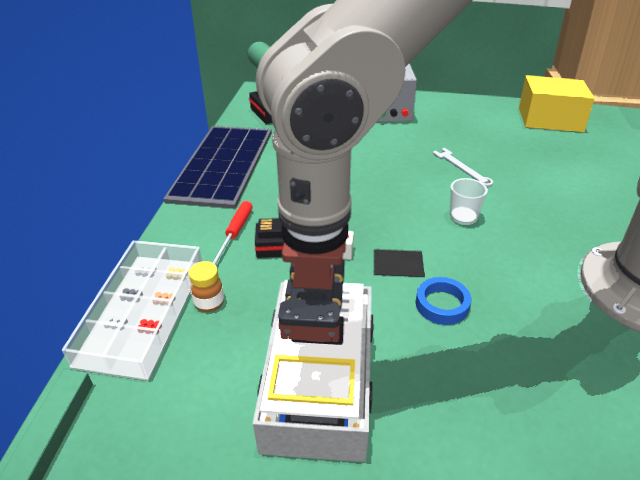

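```bash
python3 - <<'E'
from m import *
s=snap("wrist"); 
P=ray(s,[[103,158.5],[549,158]],.073);m=P.mean(0)
print(P,np.linalg.norm(P[1]-P[0]),"case c",m-.07*np.array([np.cos(.068),np.sin(.068),0]))
p=env.get_obs()["eef_pos"]
P=ray(s,[[99,180],[542,179]],p[2]-.014);print("div c",P.mean(0)-.059*np.array([np.cos(.068),np.sin(.068),0]),p)
f=s["frame"][140:200,80:580,::-1];cv2.imwrite("pics/w13c.png",cv2.resize(f,(800,288),interpolation=cv2.INTER_CUBIC))
E
```

```text
[[0.61305879 0.39313747 0.073     ]
 [0.62989621 0.14899386 0.073     ]] 0.24472351951699242 case c [0.55163928 0.26630933 0.073     ]
div c [0.55308706 0.26948622 0.0903047 ] [0.55283256 0.26940077 0.1043047 ]
```

View pics/w13c.png

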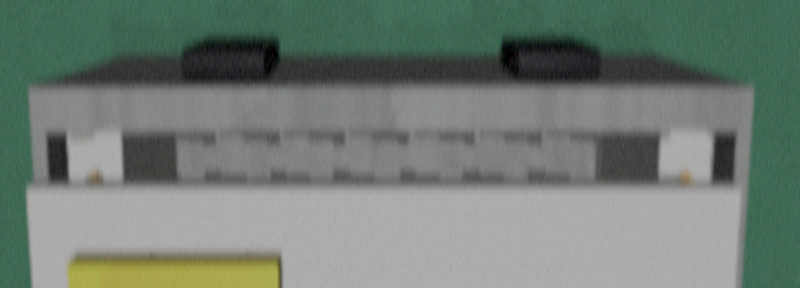

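drive_tool:
  dp:
    - [-0.1, 0.2, 0.5]
    - [0, 0, 0.5]
    - [0, 0, 0.4]
    - [0, 0, 0]
    - [0, 0, 0]
  spin: [0, 0, 0, 0, 0]

```text
t: 28.7
eef_pos: [0.5515, 0.2671, 0.0894]
tcp_rot: [3.14, 0.107, -0.001]
wrist_force: [0.0, -0.2, -2.4]
width: 0.0132
```

```bash
python3 - <<'E'
from m import *
s=snap("wrist"); 
f=s["frame"][140:200,80:580,::-1];cv2.imwrite("pics/w14c.png",cv2.resize(f,(800,288),interpolation=cv2.INTER_CUBIC))
snap("side","sd14.png")
E
python3 st.py 552.3 267.2 79
```

```text
pos [551.8 267.3  89.7] xang 3.92 tilt [0.0002 0.0001] w 0.013844191135977539 F [ 0.   0.3 -2.8] t 28.8
tool delta cm [0.05 0.01 1.07]
```

View pics/w14c.png

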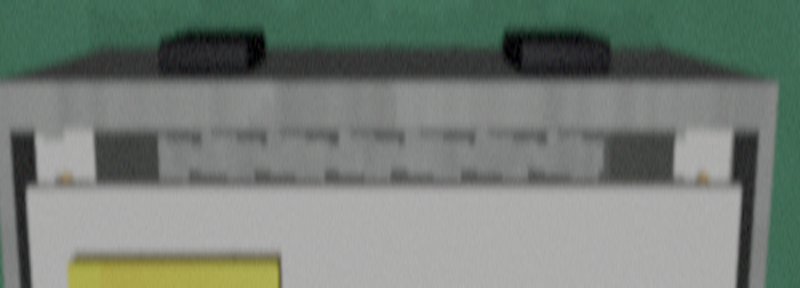

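View pics/sd14.png

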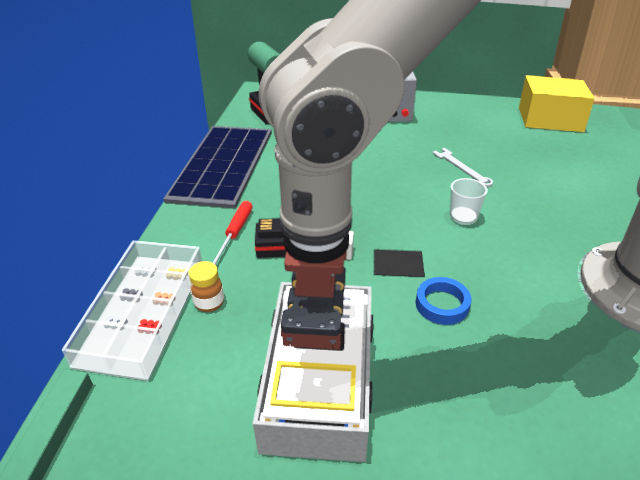

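drive_tool:
  dp:
    - [0, 0, 0.4]
    - [0, 0, 0.3]
    - [0, 0, 0.2]
    - [0, 0, 0]
    - [0, 0, 0]
  spin: [0, 0, 0, 0, 0]

```text
t: 29.3
eef_pos: [0.5516, 0.2672, 0.0806]
tcp_rot: [3.14, 0.107, -0.0]
wrist_force: [0.1, 0.3, -2.4]
width: 0.0142
```

drive_tool:
  dp:
    - [0, 0, 0.1]
    - [0, 0, 0.1]
    - [0, 0, 0]
  spin: [0, 0, 0]

```text
t: 29.6
eef_pos: [0.5517, 0.2672, 0.0789]
tcp_rot: [-3.14, -0.108, -0.0]
wrist_force: [0.4, -0.3, 1.4]
width: 0.0138
```

drive_tool:
  dp:
    - [0, 0, 0]
    - [0, 0, 0]
    - [0, 0, 0]
    - [0, 0, 0]
  spin: [0, 0, 0, 0]
  hand: 4.5

```text
t: 30.0
eef_pos: [0.5517, 0.2672, 0.0787]
tcp_rot: [-3.14, -0.107, -0.0]
wrist_force: [0.5, 0.8, 0.4]
width: 0.0422
```

drive_tool:
  dp:
    - [0, 0, -1]
    - [0, 0, -3]
    - [0, 0, -4]
    - [0, 0, -4]
    - [0, 0, -2]
  spin: [0, 0, 0, 0, 0]

```text
t: 30.5
eef_pos: [0.5532, 0.2677, 0.2234]
tcp_rot: [-3.137, -0.107, -0.008]
wrist_force: [0.6, -0.0, 0.5]
width: 0.0449
```

drive_tool:
  dp:
    - [-1.5, 0, 0]
    - [-2, 0, 0]
    - [0, 0, 0]
    - [0, 0, 0]
  spin: [0, 0, 0, 0]

```text
t: 30.9
eef_pos: [0.517, 0.2649, 0.2194]
tcp_rot: [-3.139, -0.108, -0.002]
wrist_force: [-0.2, -0.5, 0.4]
width: 0.045
```

```bash
python3 - <<'E'
from m import *
s=snap("wrist","w15.png");snap("side","sd15.png")
E
python3 st.py
```

```text
pos [517.5 264.7 219. ] xang 3.89 tilt [0.0009 0.0002] w 0.045077235536218487 F [ 0.4 -0.2 -0.7] t 31.0
```

View pics/w15.png

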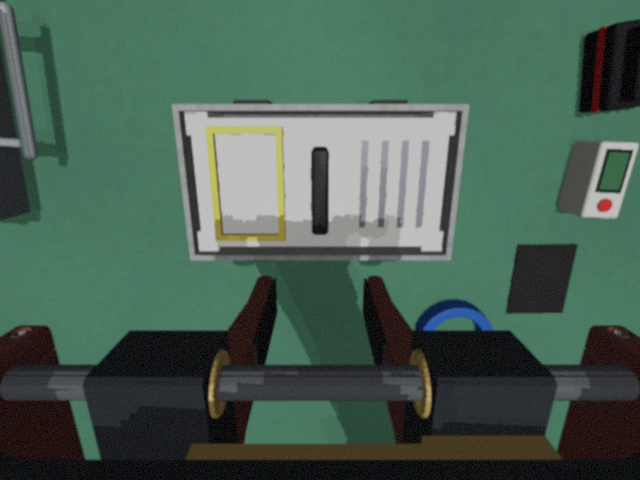

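View pics/sd15.png

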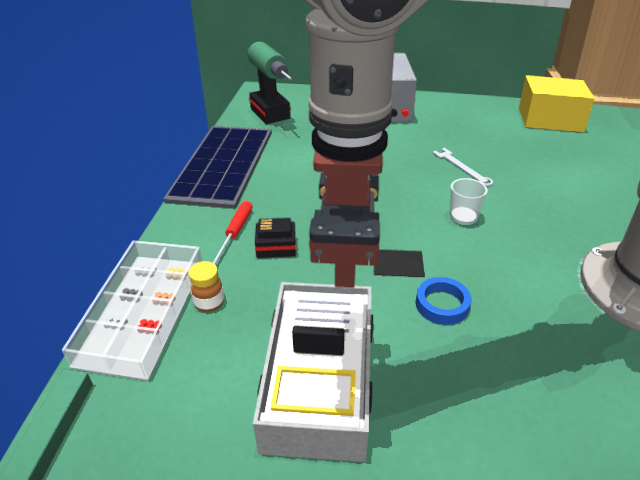

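```bash
python3 - <<'E'
from m import *
s=snap("wrist")
print("frame z71",rectw(s,hull(s,((20,80,70),(36,255,255)),(200,118,292,248)),.071))
c=hull(s,((0,0,0),(180,255,60)),(306,140,333,240));print("handle z110",rectw(s,c,.11))
print("meter z40",rectw(s,hull(s,((0,0,120),(180,80,255)),(590,135,640,222)),.04))
E
python3 st.py 572.5 -20.5 150
```

```text
frame z71 [547.7 333.  101.8  65.3   3.9]
handle z110 [553.4 268.2  67.6  11.5   4.2]
meter z40 [572.8 -18.2  77.4  39.2   1.7]
pos [517.5 264.7 218.8] xang 3.89 tilt [0.0006 0.    ] w 0.04510840120845006 F [ 0.3 -0.1 -0.5] t 31.05
tool delta cm [ 3.55 28.83  6.88]
```

drive_tool:
  dp:
    - [0, 3, 0]
    - [0, 4, 0]
    - [0, 4, 0]
    - [0, 4, 0]
    - [0, 4, 0]
  spin: [0, 0, 0.26, 0, 0]
  hand: 6.5
  grip_force: 25

```text
t: 31.55
eef_pos: [0.5273, 0.0732, 0.2187]
tcp_rot: [3.141, 0.05, 0.001]
wrist_force: [1.0, -0.1, 0.3]
width: 0.0649
```

drive_tool:
  dp:
    - [0.5, 4, 0]
    - [0.5, 3, 0]
    - [0.5, 2, 0]
    - [0, 0.8, 0]
    - [0, 0, 0]
  spin: [0, 0, 0, 0, 0]

```text
t: 32.05
eef_pos: [0.5451, -0.0235, 0.2185]
tcp_rot: [3.141, 0.047, -0.0]
wrist_force: [0.9, 0.3, -0.5]
width: 0.065
```

drive_tool:
  dp:
    - [0, 0, 0]
    - [0, 0, 0]
  spin: [0, 0]

```text
t: 32.25
eef_pos: [0.5449, -0.0207, 0.2186]
tcp_rot: [-3.141, -0.054, 0.0]
wrist_force: [0.3, 0.2, 0.1]
width: 0.0648
```

```bash
python3 - <<'E'
from m import *
s=snap("wrist","w16.png")
E
python3 st.py 572.5 -20 16
```

```text
pos [544.9 -20.8 218.6] xang 1.97 tilt [-0.0002  0.0005] w 0.06482734223141276 F [0.1 0.7 0.5] t 32.3
tool delta cm [2.770e+00 2.000e-02 2.026e+01]
```

View pics/w16.png

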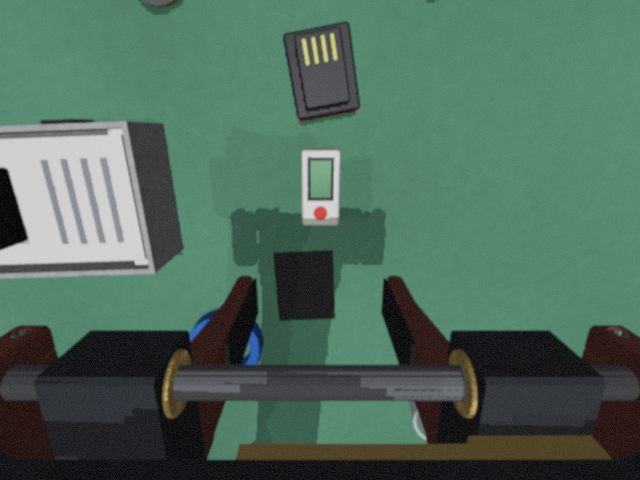

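```bash
python3 - <<'E'
from m import *
s=snap("wrist")
c=hull(s,((0,0,120),(180,80,255)),(295,140,348,219));print("meter z40",rectw(s,c,.04),cv2.boundingRect(c))
E
python3 st.py 572.5 -20 16
```

```text
meter z40 [577.8 -19.6  69.   40.    1.9] (300, 148, 41, 71)
pos [544.9 -21.1 218.6] xang 1.95 tilt [-0.0001  0.0004] w 0.06509802732780136 F [ 0.4 -0.5 -0.1] t 32.35
tool delta cm [ 2.77 -0.   20.26]
```

drive_tool:
  dp:
    - [1.4, 0, 2]
    - [1.4, -0.05, 4]
    - [0, 0, 4.5]
    - [0, 0, 4]
    - [0, 0, 2]
  spin: [0, 0, 0, 0, 0]

```text
t: 32.85
eef_pos: [0.5708, -0.02, 0.0502]
tcp_rot: [3.141, 0.053, -0.007]
wrist_force: [-0.3, 0.4, 0.3]
width: 0.065
```

drive_tool:
  dp:
    - [0, 0, 2]
    - [0, 0, 1]
    - [0, 0, 0.6]
    - [0, 0, 0]
    - [0, 0, 0]
  spin: [0, 0, 0, 0, 0]

```text
t: 33.35
eef_pos: [0.5736, -0.0209, 0.0185]
tcp_rot: [-3.141, -0.051, -0.002]
wrist_force: [1.2, 0.0, -0.5]
width: 0.0646
```

```bash
python3 - <<'E'
from m import *
snap("side","sd17.png")
E
python3 st.py 573.3 -20 16
```

```text
pos [573.7 -20.9  18.7] xang 1.84 tilt [0.0017 0.0002] w 0.06512071946821013 F [-0.5 -0.8 -0.1] t 33.4
tool delta cm [-0.03 -0.09  0.27]
```

View pics/sd17.png

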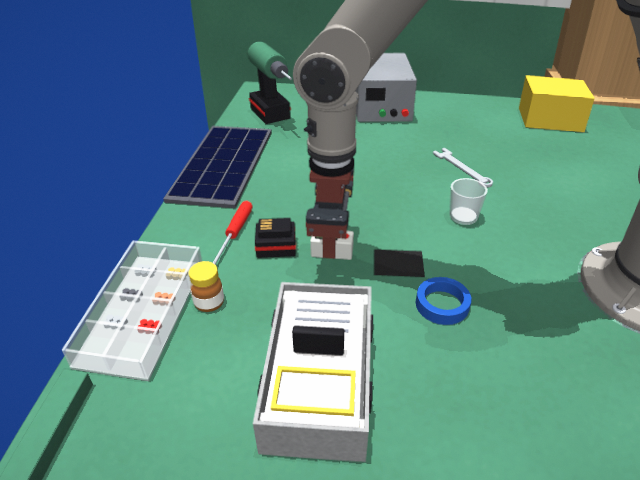

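drive_tool:
  dp:
    - [0, 0, 0.1]
    - [0, 0, 0]
    - [0, 0, 0]
    - [0, 0, 0]
    - [0, 0, 0]
  spin: [0, 0, 0, 0, 0]
  hand: 2.8

```text
t: 33.9
eef_pos: [0.573, -0.021, 0.0169]
tcp_rot: [-3.141, -0.05, -0.0]
wrist_force: [-0.7, 0.3, 1.6]
width: 0.0377
```

drive_tool:
  dp:
    - [0, 0, 0]
    - [0, 0, -1]
    - [0, 0, -3]
    - [0, 0, -4]
    - [0, 0, -4]
  spin: [0, 0, 0, 0, 0]

```text
t: 34.4
eef_pos: [0.5722, -0.0212, 0.138]
tcp_rot: [3.141, 0.05, -0.002]
wrist_force: [1.3, -0.4, -1.0]
width: 0.0378
```

drive_tool:
  dp:
    - [0, 0, -4]
    - [0, 0, -2]
    - [0, 0, 0]
    - [0, 0, 0]
  spin: [-0.26, 0, 0, 0]

```text
t: 34.8
eef_pos: [0.5724, -0.0209, 0.1964]
tcp_rot: [-3.14, -0.107, 0.0]
wrist_force: [-0.0, -0.1, -1.7]
width: 0.0378
```

```bash
python3 - <<'E'
from m import *
snap("wrist","w18.png")
E
python3 st.py 547.8 333.2 190
```

```text
pos [571.9 -20.9 195.5] xang 3.92 tilt [-0.0021 -0.0001] w 0.037811517477833366 F [-0.6  0.2 -1.2] t 34.85
tool delta cm [ 2.000e-02 -3.549e+01  5.500e-01]
```

View pics/w18.png

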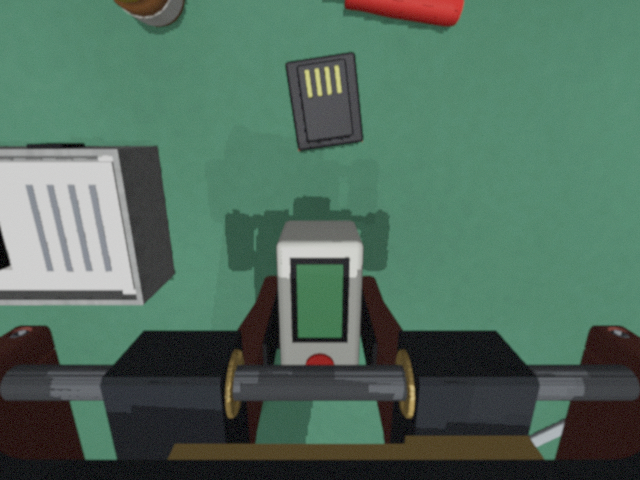

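drive_tool:
  dp:
    - [0, -3, 0]
    - [0, -4, 0]
    - [0, -4, 0]
    - [0, -4, 0]
    - [0, -4, 0]
  spin: [0, 0, 0, 0, 0]

```text
t: 35.35
eef_pos: [0.5584, 0.1697, 0.1945]
tcp_rot: [3.138, 0.107, -0.005]
wrist_force: [1.0, -0.8, -0.7]
width: 0.0379
```

drive_tool:
  dp:
    - [0, -4, 0]
    - [0, -4, 0]
    - [0, -4, 0]
    - [0, -3, 0]
    - [0, -1.5, 0]
  spin: [0, 0, 0, 0, 0]

```text
t: 35.85
eef_pos: [0.5465, 0.3363, 0.1942]
tcp_rot: [3.139, 0.114, -0.005]
wrist_force: [0.2, 1.1, -1.2]
width: 0.038
```

drive_tool:
  dp:
    - [0, 0, 2]
    - [0, 0, 3]
    - [0, 0, 2]
    - [0, 0, 0]
    - [0, 0, 0]
  spin: [0, 0, 0, 0, 0]

```text
t: 36.35
eef_pos: [0.5487, 0.3319, 0.1261]
tcp_rot: [3.138, 0.105, -0.002]
wrist_force: [0.4, 1.6, -0.2]
width: 0.038
```

```bash
python3 - <<'E'
from m import *
snap("wrist","w19.png");snap("side","sd19.png")
E
python3 st.py 547.8 333.2 83
```

```text
pos [549.6 333.  127.7] xang 3.87 tilt [0.0014 0.0007] w 0.03765848078705548 F [-0.8 -0.5 -1.5] t 36.45
tool delta cm [-0.18 -0.03  4.47]
```

View pics/w19.png

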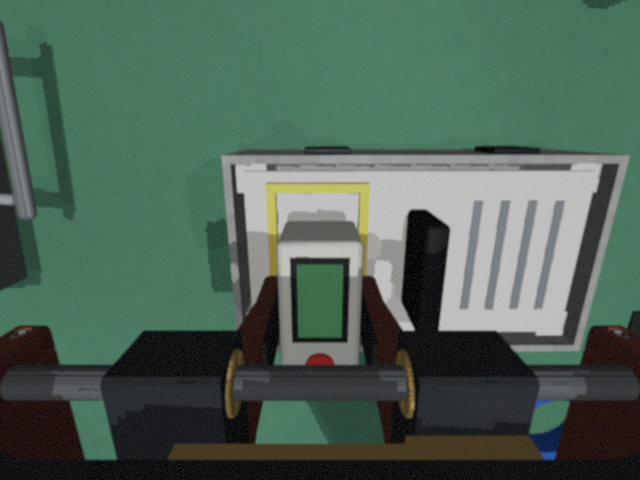

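View pics/sd19.png

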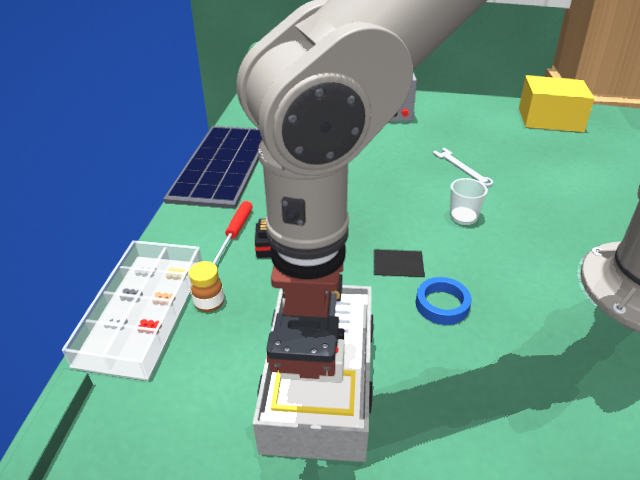

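drive_tool:
  dp:
    - [-0.1, 0, 1.5]
    - [0, 0, 1.3]
    - [0, 0, 0.9]
    - [0, 0, 0.4]
    - [0, 0, 0]
  spin: [0, 0, 0, 0, 0]

```text
t: 36.95
eef_pos: [0.5471, 0.3328, 0.0846]
tcp_rot: [3.139, 0.108, -0.002]
wrist_force: [0.1, 0.3, -1.7]
width: 0.0378
```

drive_tool:
  dp:
    - [0, 0, 0.1]
    - [0, 0, 0.1]
    - [0, 0, 0]
  spin: [0, 0, 0]

```text
t: 37.25
eef_pos: [0.5478, 0.3332, 0.0839]
tcp_rot: [-3.139, -0.107, -0.001]
wrist_force: [0.1, 0.2, -0.9]
width: 0.0378
```

drive_tool:
  dp:
    - [0, 0, 0.1]
    - [0, 0, 0.1]
    - [0, 0, 0]
  spin: [0, 0, 0]

```text
t: 37.55
eef_pos: [0.5477, 0.3332, 0.0819]
tcp_rot: [-3.14, -0.107, -0.0]
wrist_force: [-0.4, -1.1, -0.2]
width: 0.0379
```

drive_tool:
  dp:
    - [0, 0, 0.1]
    - [0, 0, 0]
  spin: [0, 0]

```text
t: 37.75
eef_pos: [0.5478, 0.3332, 0.0818]
tcp_rot: [-3.139, -0.107, -0.0]
wrist_force: [-3.4, -0.8, 7.3]
width: 0.0377
```

drive_tool:
  dp:
    - [0, 0, -0.05]
    - [0, 0, 0]
    - [0, 0, 0]
    - [0, 0, 0]
  spin: [0, 0, 0, 0]
  hand: 5.8

```text
t: 38.15
eef_pos: [0.5476, 0.3331, 0.081]
tcp_rot: [3.14, 0.107, -0.0]
wrist_force: [0.3, 0.1, 0.9]
width: 0.0579
```

drive_tool:
  dp:
    - [0, 0, -1]
    - [0, 0, -3]
    - [0, 0, -4]
    - [0, 0, -4]
    - [0, 0, -2]
  spin: [0, 0, 0, 0, 0]

```text
t: 38.65
eef_pos: [0.5492, 0.3337, 0.2259]
tcp_rot: [-3.137, -0.107, -0.007]
wrist_force: [-0.6, 0.1, 0.5]
width: 0.0577
```

drive_tool:
  dp:
    - [-2, 2, 0]
    - [-1, 3, 0]
    - [0, 0, 0]
    - [0, 0, 0]
    - [0, 0, 0]
  spin: [0, 0, 0, 0, 0]

```text
t: 39.15
eef_pos: [0.5213, 0.2824, 0.2216]
tcp_rot: [-3.139, -0.109, -0.001]
wrist_force: [-0.0, 0.9, -0.3]
width: 0.058
```

```bash
python3 - <<'E'
from m import *
snap("wrist","w20.png");snap("side","sd20.png")
E
python3 st.py
```

```text
pos [521.2 282.4 221.2] xang 4.0 tilt [0.0001 0.0004] w 0.05785642526938545 F [0.1 0.2 0.2] t 39.25
```

View pics/w20.png

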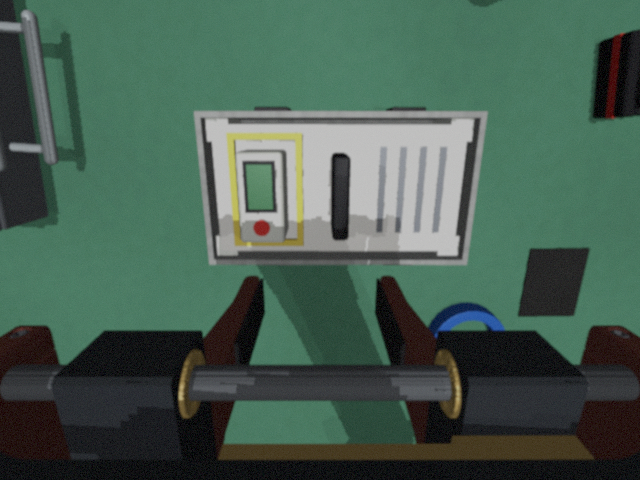

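View pics/sd20.png

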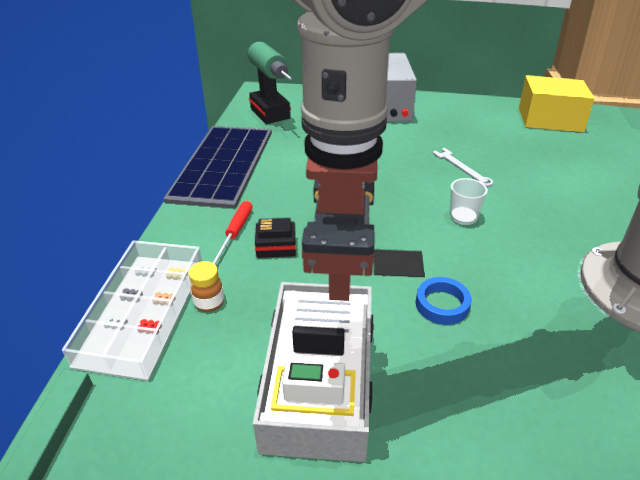

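```bash
python3 - <<'E'
from m import *
s=snap("wrist")
print("frame z71",rectw(s,hull(s,((20,80,70),(36,255,255)),(222,125,310,252)),.071))
print("display z105",rectw(s,hull(s,((50,40,20),(90,255,255)),(242,155,280,215)),.105))
P=ray(s,[[238,152],[280,152],[283,242],[240,242]],.105);print(P.mean(0),np.linalg.norm(P[1]-P[0]),np.linalg.norm(P[2]-P[1]))
print("handle z110",rectw(s,hull(s,((0,0,0),(180,255,60)),(327,145,355,245)),.11))
E
python3 st.py
```

```text
frame z71 [547.9 333.6 102.3  65.5   3.9]
display z105 [557.4 334.3  38.   21.9   3.9]
[0.54779057 0.3331521  0.105     ] 0.03297179661976184 0.07418795242232425
handle z110 [553.8 268.7  68.8  12.8   4.6]
pos [521.1 282.2 221. ] xang 3.99 tilt [-0.0001  0.0001] w 0.05803466275949922 F [-0.5 -0.1  0.2] t 39.3
```

All consistent; arm clear. Hand in.

```bash
python3 - <<'E'
from h import *
print(env.sign_off())
E
```

```text
the job is handed in; nothing more can be done
None
```

The job is done and handed in at about 39 s. I parked the blue module on the mat, put the orange module in its own bay, then put the blue one in its own bay. After that I laid the divider on the pillars and set the meter in the yellow-framed recess.

**Last checks:**
- **Modules:** before the divider covered them, both stood in their own bays. I put the orange module about 2 mm and the blue about 1.5 mm off bay centre, going by where I released them. The last camera fit of the blue top read about 4.5 mm off and 2.6° away from the bay. It caught part of the blue rim, so I trusted the release position; both are well inside 13 mm.
- **Divider:** it lies flat inside the walls. The tool height at contact gives its underside at 60 mm, and its handle measured about 2 mm from the case's centre.
- **Meter:** it sits within about 1 mm of the recess centre, and contact force showed it had reached the recess floor.
- **Robot and bystanders:** the gripper was open and clear of everything. I never touched the battery pack or the jar, and they look unmoved in the pictures.

The meter's outline in the final picture was picked by hand and came out narrow (33 mm across instead of 38 mm), so that measurement is rough. It agrees with the release position.

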